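# Make up the slanted topping tray

### The arm

A 6-joint arm with a two-finger parallel gripper is mounted at the origin on the work surface. World frame = base frame: x ahead of the robot, y to its left, z up, the work surface at z = 0. Lengths are in m, angles in rad, forces in N, time in s.
With the tool pointing down it reaches from about 0.375 to 0.9 m from the base axis. Payload 3.1 kg.
Tool frame: the origin (TCP) lies between the finger pads; the fingertips stand 8 mm ahead of it and the grasp point (between the pads) lies 11 mm behind it; z points along the fingers, y is the line along which they close (so a half turn about z gives the same grasp; the last joint's range is limited). The gripper opens to 87 mm and grips with 3 to 60 N. Pads are 19 mm wide; open, the fingers measure 117 mm over their backs; the gripper's body (75 mm by 190 mm) begins 51 mm behind the grasp point.
Start: joints at [1.091, 0.527, 1.433, -0, 1.181, -0.178], TCP at [0.185, 0.597, 0.231] pointing down, gripper open.
Joint ranges: [-3.08, 3.08], [-0.75, 2.2], [0.22, 2.44], [-1.43, 4.57], [0, 2.65], [-2.85, 2.85]. Speed limits (rad/s): [2.79, 2.79, 3.14, 3.14, 3.14, 3.14].

### API

Orientations are given as a unit quaternion [x, y, z, w].
In Python, from rig import robot, vision, job gives the robot as it stands.
- The arm moves only by the shell command python3 -m handwheel 'ROWS' [OPENING] [FORCE]. ROWS is JSON, a list of rows, each a list of 4 numbers: the shift along the tool's x, y, z as a fraction of full scale, then the turn about the tool's z as a fraction of full scale. A call has 1 to 20 rows; each row is the pose to reach, as a shift and turn from the pose commanded when the call began, along the tool's axes at that moment, turning the shorter way round; what a row does not reach only later rows make up. Full scale, the value 1, is 300 mm for a shift and 2 pi rad for a turn. A row lasts 1/12 s, in which the tool goes at most 41.7 mm and 7.16 degrees, less where a joint would pass 70% of its speed; a pose out of reach is approached as far as the arm can. A call with a number of a shift or a turn outside -1 to 1 is refused whole. A call with a gripper value outside its range is refused whole. OPENING is the opening in per cent of the stroke, from 0 (shut) to 100 (fully open), set as the call begins (- or left out, the last holds). The fingers move at their own pace and stop on an object; FORCE is the grip in N (left out, the last holds). Time passes only in rows, so rows that repeat a pose let the fingers close. It gives the time, the measured TCP pose, the force, the opening and the grip force at its end, in the units of the state.
- robot.get_obs(): the state, without advancing time (a new reading comes with each control period).
- vision.camera(name): name is "scene" or "top" or "wrist"; returns a dict with "frame" (400x640x3 uint8, red, green, blue), "K" (3x3 intrinsics, pixels), "k1" (the pictures are not rectified: a ray, as slopes to the right and down, at radius r is drawn at 1 + k1 r^2 times it, then the intrinsics apply), "cam_to_world" (4x4, takes a point from camera to world coordinates); the wrist camera has in their place "hand_eye" (4x4, takes a point from camera to tool coordinates, whose origin is the TCP and whose axes are the flange's). Camera axes: x right, y down, z forward; pixel columns grow to the right and rows downward; lengths in m; the calibration is good to about 2 mm. A picture is of the moment at which its call begins: read the wrist's pose just before it. There is no depth.
- job.hand_in(): hands the job in; it is judged then, once.
Trained networks look in the newest picture that a camera, given by its name, has taken for a name from the list of things; names that differ only in an ending like _2 or _b are one class to them, and where a whole thing is asked for, a point or a joint stands for the part that bears it (a point fixed in the world has none). Each returns a list of dicts, best first, with "conf" (0 to 1); they miss things now and then, are a little off and sometimes report something else, mostly with a low value. They report only what shows in the picture. A call takes as long as a camera call. They do not tell look-alikes from the thing itself.
- vision.look_for(camera, label): "point" ([row, column] in pixels, amid what is visible of it).
- vision.outline_of(camera, label): "mask" (400x640 bool, what is visible of it) and "point" ([row, column] in pixels, amid what is visible of it).
The state is a dict: "time": time; "q": joint angles; "joint_velocities": joint speeds; "joint_torque": joint torques, N m; "position": TCP position; "tool_rot": TCP orientation; "ft_force": force on the tool from outside, world axes, zero at the start; "moment": the same for the moment, N m; "grip_width": finger opening in m; "grip_force": force on a finger pad.
Only numpy, scipy, OpenCV 4.12 (cv2) and the standard library are available. Lean on these libraries where they do the work, as an engineer would, in place of code of your own. Each camera call takes 0.05 s, during which the arm holds its last target. There are 200 camera calls.

### The job

Make up the topping tray for the pizza line: fit all four empty dishes (orange long L, green short L, yellow straight, red straight) into the slanted tray, turning and arranging them so that every one lies flat on the tray's floor. Set each dish down, do not drop it, and leave everything else on the table where it is.

Things in the scene. Friction and masses are not known exactly. Their poses are not given: they have to be found in the camera images.
- tray: shallow aluminium tray fixed on a rod stand, sloping 25 degrees down towards the robot's left. Inner floor 243 (x) by 183 mm (y): room for 4 by 3 cells of 60 mm, which the four dishes fill. Walls 28 mm high, 3 mm thick. Origin: centre of the floor's upper face, 82 mm above the table; x up the slope (towards the robot's right), y level across the tray, z out of the floor.
- dish_long_l: orange plastic dish, a long L of four 60 mm cells, 176 x 116 mm, 0.18 kg. Cell centres (x, y, mm): (-30, 0) corner, (30, 0), (90, 0), (-30, 60) foot. Rim 30 mm high and 2 mm inside the cell pattern, foot 5 mm inside it (walls splay); floor 4 mm, empty, open on top. Origin: on the underside, straight below the middle of its finger tab; z up. Starts upright on the table.
- dish_short_l: green plastic dish, a short L of three 60 mm cells, 116 x 116 mm, 0.14 kg. Cell centres (x, y, mm): (-30, 0) corner, (30, 0), (-30, 60). Rim 30 mm high and 2 mm inside the cell pattern, foot 5 mm inside it (walls splay); floor 4 mm, empty, open on top. Origin: on the underside, straight below the middle of its finger tab; z up. Starts upright on the table.
- dish_triple: yellow plastic straight dish of three 60 mm cells, 176 (x) x 56 mm (y), 0.14 kg. Cell centres (x, y, mm): (-60, 0), (0, 0), (60, 0). Rim 30 mm high and 2 mm inside the cell pattern, foot 5 mm inside it (walls splay); floor 4 mm, empty, open on top. Origin: on the underside, straight below the middle of its finger tab; z up. Starts upright on the table.
- dish_double: red plastic straight dish of two 60 mm cells, 116 (x) x 56 mm (y), 0.10 kg. Cell centres (x, y, mm): (-30, 0), (30, 0). Rim 30 mm high and 2 mm inside the cell pattern, foot 5 mm inside it (walls splay); floor 4 mm, empty, open on top. Origin: on the underside, straight below the middle of its finger tab; z up. Starts upright on the table.
- dish_long_l_tab (a point): top of the finger tab of dish_long_l, at its middle, 52 mm above the dish's underside. The tab is the place to grip: an upright plate 10 mm thick along the dish's x, 36 mm wide along y, rising 22 mm above the rim; it stands on a 6 mm divider that crosses the dish along y. At least 45 mm is free on each side of it inside the dish.
- dish_short_l_tab (a point): top of the finger tab of dish_short_l, at its middle, 52 mm above the dish's underside. The tab is the place to grip: an upright plate 10 mm thick along the dish's x, 36 mm wide along y, rising 22 mm above the rim; it stands on a 6 mm divider that crosses the dish along y. At least 45 mm is free on each side of it inside the dish.
- dish_triple_tab (a point): top of the finger tab of dish_triple, at its middle, 52 mm above the dish's underside. The tab is the place to grip: an upright plate 10 mm thick along the dish's x, 36 mm wide along y, rising 22 mm above the rim; it stands on a 6 mm divider that crosses the dish along y. At least 45 mm is free on each side of it inside the dish.
- dish_double_tab (a point): top of the finger tab of dish_double, at its middle, 52 mm above the dish's underside. The tab is the place to grip: an upright plate 10 mm thick along the dish's x, 36 mm wide along y, rising 22 mm above the rim; it stands on a 6 mm divider that crosses the dish along y. At least 45 mm is free on each side of it inside the dish.
- sauce_bottle: orange squeeze bottle, 60 mm across, 190 mm tall, standing; a bystander, to be left alone. Origin: centre of its underside.
- pickle_jar: amber jar with yellow cap, 72 mm across, 100 mm tall, standing; a bystander, to be left alone. Origin: centre of its underside.
- deli_tub: small white tub, 96 mm across, 60 mm tall, standing open; a bystander, to be left alone. Origin: centre of its underside.
- spatula: black-handled spatula, 180 mm long, lying flat between the robot and the tray; a bystander, to be left alone. Origin: on its length, at the table.
- spice_can: small can, 60 mm across, 75 mm tall, standing; a bystander, to be left alone. Origin: centre of its underside.
- butter_carton: small cardboard carton, 65 x 120 x 45 mm high, lying; a bystander, to be left alone. Origin: centre of its underside.
Mind the look-alikes: they are no part of the job. Leave any pink look-alike of the dish_long_l alone.

How it is judged:
By the outcome, as a careful person would: the job done as asked, in the order asked, and still so for the second after the job is handed in, with the robot touching nothing.
It also fails if it takes over 72 s, if anything falls off the work surface, if the arm or the gripper's body presses on something with over 40 N, if the wrist force passes 120 N, or if a joint passes its speed limit or range.

## Working session

There is one attempt and no reset: what is moved stays moved. The work goes in short steps, Python scripts to look and compute and a shell command to move; the robot and the scene stay as the last step left them, time stands still between calls to the robot, and variables do not carry over. Pictures are saved under pics/ and viewed, at most 10 in all, crops included, and the job is handed in when it is done.

```bash
ls; mkdir -p pics; python3 - <<'E'
from rig import robot, vision, job
import cv2,numpy as np
for c in ["scene","top"]:
    r=vision.camera(c); cv2.imwrite(f"pics/{c}0.png",r["frame"][:,:,::-1]); print(c,r["K"],r["k1"],r["cam_to_world"].round(3).tolist())
    for l in ["tray","dish_long_l","dish_short_l","dish_triple","dish_double","dish_long_l_tab","dish_short_l_tab","dish_triple_tab","dish_double_tab"]:
        print(l,[(np.round(d["point"]).tolist(),round(d["conf"],2)) for d in vision.look_for(c,l)][:4])
o=robot.get_obs(); print({k:np.round(v,3).tolist() for k,v in o.items()})
E
```

```text
pics
scene [[363.5681031    0.         315.85040519]
 [  0.         363.5681031  201.08423095]
 [  0.           0.           1.        ]] -0.038512809615566884 [[-0.793, 0.336, -0.508, 1.103], [0.608, 0.41, -0.68, 0.732], [-0.021, -0.848, -0.529, 0.724], [0.0, 0.0, 0.0, 1.0]]
tray [([231.0, 309.0], 0.85), ([174.0, 323.0], 0.21)]
dish_long_l [([185.0, 260.0], 0.78), ([159.0, 267.0], 0.64)]
dish_short_l []
dish_triple [([249.0, 385.0], 0.88), ([187.0, 260.0], 0.62)]
dish_double [([196.0, 314.0], 0.82)]
dish_long_l_tab [([157.0, 267.0], 0.83), ([182.0, 259.0], 0.78), ([249.0, 389.0], 0.43)]
dish_short_l_tab [([311.0, 429.0], 0.8), ([234.0, 308.0], 0.67)]
dish_triple_tab [([247.0, 386.0], 0.88)]
dish_double_tab [([191.0, 317.0], 0.74), ([205.0, 228.0], 0.46)]
top [[399.38217717   0.         324.55000451]
 [  0.         399.38217717 199.23009825]
 [  0.           0.           1.        ]] -0.05912908229715304 [[0.021, -0.994, 0.107, 0.344], [-1.0, -0.02, 0.01, -0.103], [-0.008, -0.107, -0.994, 1.399], [0.0, 0.0, 0.0, 1.0]]
tray [([164.0, 283.0], 0.69)]
dish_long_l [([197.0, 418.0], 0.81), ([241.0, 474.0], 0.65)]
dish_short_l [([191.0, 183.0], 0.89)]
dish_triple [([219.0, 247.0], 0.8)]
dish_double [([232.0, 361.0], 0.82)]
dish_long_l_tab [([241.0, 473.0], 0.89), ([197.0, 416.0], 0.6)]
dish_short_l_tab [([138.0, 390.0], 0.42), ([164.0, 285.0], 0.34), ([231.0, 365.0], 0.28)]
dish_triple_tab [([216.0, 251.0], 0.77), ([230.0, 361.0], 0.2)]
dish_double_tab [([232.0, 366.0], 0.89)]
{'time': 1.0, 'q': [1.092, 0.527, 1.433, 0.0, 1.181, -0.178], 'joint_velocities': [-0.002, 0.0, 0.002, -0.0, 0.001, -0.001], 'joint_torque': [0.001, -44.001, -17.699, 0.064, 0.05, 0.0], 'position': [0.185, 0.597, 0.231], 'tool_rot': [0.15, 0.989, 0.0, 0.0], 'ft_force': [-0.318, 1.088, -0.252], 'moment': [-0.002, 0.011, 0.008], 'grip_force': 0.0, 'grip_width': 0.087}
```

```bash
python3 -c "
import cv2
a=cv2.imread('pics/top0.png'); cv2.imwrite('pics/top0c.png',cv2.resize(a[60:330,130:530],None,fx=2,fy=2,interpolation=cv2.INTER_CUBIC))"
```

```text
(no output)
```

View pics/top0c.png

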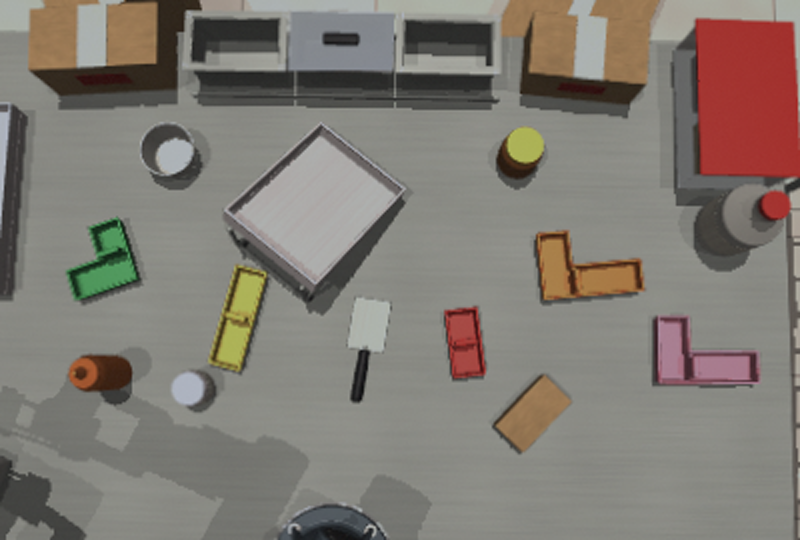

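View pics/scene0.png

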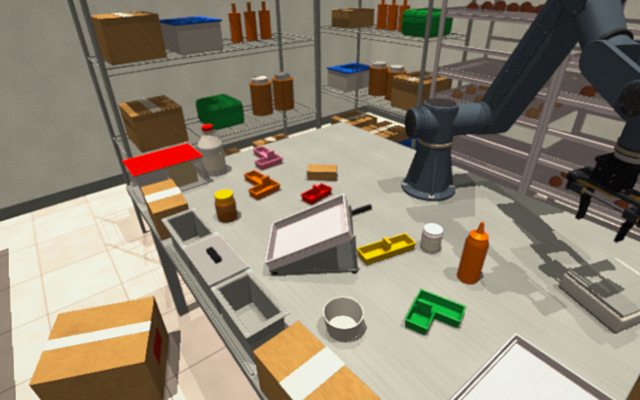

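```bash
cat > h.py <<'E'
from rig import robot, vision, job
import cv2, numpy as np
from scipy.optimize import minimize
from scipy.spatial.transform import Rotation as R
S=4
def box(x0,x1,y0,y1,z0,z1,d=0):  # d: foot inset of the bottom
    return np.array([(x,y,z0) for x in(x0+d,x1-d) for y in(y0+d,y1-d)]+[(x,y,z1) for x in(x0,x1) for y in(y0,y1)],float)
tab=box(-5,5,-18,18,28,52)
M={'dish_long_l':[box(-58,118,-28,28,0,30,3),box(-58,-2,-28,88,0,30,3),tab],
 'dish_short_l':[box(-58,58,-28,28,0,30,3),box(-58,-2,-28,88,0,30,3),tab],
 'dish_triple':[box(-88,88,-28,28,0,30,3),tab],'dish_double':[box(-58,58,-28,28,0,30,3),tab],
 'tray':[box(-124.5,124.5,-94.5,94.5,-3,28)]}
def T(name,p):
    x,y,a=p
    r=R.from_euler('z',a)
    if name=='tray': return r*R.from_euler('y',-25,degrees=True),np.array([x,y,.082])
    return r,np.array([x,y,0.])
def world(name,p,pts):
    r,t=T(name,p); return r.apply(np.asarray(pts,float)/1000)+t
def proj(cam,P):
    W=np.linalg.inv(cam['cam_to_world'])
    return cv2.projectPoints(P,cv2.Rodrigues(W[:3,:3])[0],W[:3,3],cam['K'],np.array([cam['k1'],0,0,0.]))[0][:,0]
def render(cam,name,p):
    im=np.zeros((400*S,640*S),np.uint8)
    for b in M[name]:
        h=cv2.convexHull(((proj(cam,world(name,p,b))+.5)*S).astype(np.float32))
        cv2.fillConvexPoly(im,np.round(h*16).astype(np.int32),1,shift=4)
    return cv2.resize(im.astype(np.float32),(640,400),interpolation=cv2.INTER_AREA)
def fit(name,views,p0s):
    def cost(q):
        c=0
        for cam,m in views:
            r=render(cam,name,(q[0],q[1],q[2]*5)); c+=1-np.minimum(r,m).sum()/np.maximum(r,m).sum()
        return c/len(views)
    best=None
    for p in p0s:
        q0=np.array([p[0],p[1],p[2]/5])
        s=minimize(cost,q0,method='Nelder-Mead',options=dict(initial_simplex=[q0,q0+[.02,0,0],q0+[0,.02,0],q0+[0,0,.05]],xatol=2e-4,fatol=1e-4,maxiter=150))
        if best is None or s.fun<best[1]: best=((s.x[0],s.x[1],s.x[2]*5),s.fun)
    return best
def ground(cam,rc,z):
    u=cv2.undistortPoints(np.array([[rc[::-1]]],float),cam['K'],np.array([cam['k1'],0,0,0.]))[0,0]
    C=cam['cam_to_world']; d=C[:3,:3]@[u[0],u[1],1]; return C[:3,3]+d*(z-C[2,3])/d[2]
def wristcam():
    o=robot.get_obs(); c=vision.camera('wrist'); A=np.eye(4)
    A[:3,:3]=R.from_quat(o['tool_rot']).as_matrix(); A[:3,3]=o['position']
    c['cam_to_world']=A@c['hand_eye']; return c
E
cat > m.py <<'E'
from h import *
import pickle
top=vision.camera('top'); sc=None; ms={}; 
for n in M:
    d=vision.outline_of('top',n)
    print(n,[(np.round(e['point']).tolist(),round(e['conf'],2),int(e['mask'].sum())) for e in d][:3]); ms[n]=d
if ms:
  tgt={'dish_long_l':(197,418),'dish_short_l':(191,183),'dish_triple':(219,247),'dish_double':(232,361),'tray':(164,283)}
  sc=vision.camera('scene'); res={}
  for n in M:
    e=min(ms[n],key=lambda e:np.hypot(*(np.array(e['point'])-tgt[n])))
    g=ground(top,e['point'],.08 if n=='tray' else .015)
    if n=='tray': st=[(g[0],g[1],a) for a in (-.5,-.8,-1.1)]
    else: st=[(g[0],g[1],a) for a in np.arange(0,2*np.pi,np.pi/4)]
    r=fit(n,[(top,e['mask'].astype(np.float32))],st); res[n]=r[0]; print(n,np.round(r[0],4),round(r[1],3))
  pickle.dump((res,top['frame'],sc),open('res.pkl','wb'))
  im=cv2.resize(top['frame'][:,:,::-1],None,fx=4,fy=4,interpolation=cv2.INTER_CUBIC)
  im2=cv2.resize(sc['frame'][:,:,::-1],None,fx=4,fy=4,interpolation=cv2.INTER_CUBIC)
  for n in M:
    for b in M[n]:
      for c,I in((top,im),(sc,im2)):
        q=np.round((proj(c,world(n,res[n],b))+.5)*4-.5).astype(int)
        for f in((0,1,3,2),(4,5,7,6)): cv2.polylines(I,[q[list(f)].reshape(-1,1,2)],True,(255,0,255),1)
  cv2.imwrite('pics/fit_top.png',cv2.resize(im[4*105:4*265,4*150:4*480],(800,388),interpolation=cv2.INTER_AREA)); cv2.imwrite('pics/fit_sc.png',im2[4*140:4*285,4*235:4*435])
E
python3 m.py
```

```text
dish_long_l [([196.0, 417.0], 0.68, 1183), ([240.0, 472.0], 0.62, 1203)]
dish_short_l [([190.0, 183.0], 0.57, 906)]
dish_triple [([220.0, 249.0], 0.89, 882)]
dish_double [([232.0, 362.0], 0.81, 563), ([197.0, 417.0], 0.66, 1168)]
tray [([162.0, 285.0], 0.59, 4032)]
dish_long_l [ 0.4952 -0.4085  4.8139] 0.066
dish_short_l [0.5282 0.3985 0.3526] 0.056
dish_triple [ 0.4189  0.174  -0.2306] 0.043
dish_double [ 0.3852 -0.2183  3.288 ] 0.046
tray [ 0.6068  0.038  -0.7983] 0.105
```

View pics/fit_top.png

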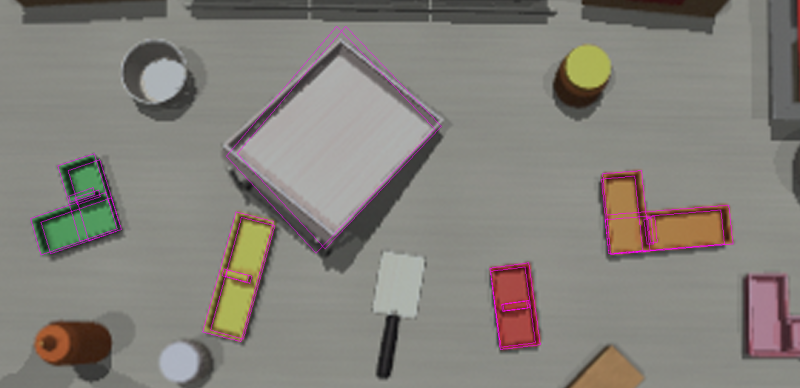

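View pics/fit_sc.png

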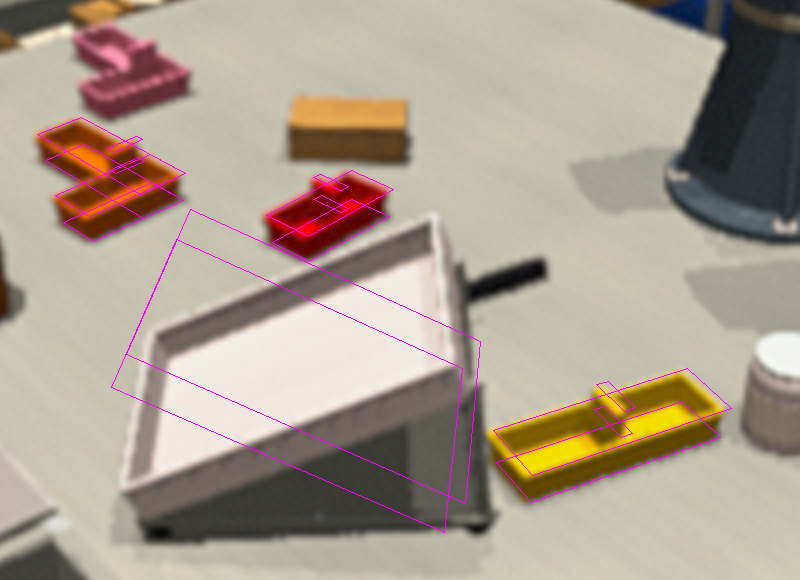

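```bash
cat > t.py <<'E'
from h import *
import pickle
from scipy.optimize import least_squares
res,tf,sc=pickle.load(open('res.pkl','rb'))
top=vision.camera('top')
s=np.array([[435,215],[462,368],[122,488],[150,335]])/4+[235,140]-.5
t=np.array([[330,236],[226,147],[340,40],[441,122]])/2.4242+[150,105]-.5
pts=np.array([(124.5,y1,28) for y1 in(94.5,-94.5)]+[(-124.5,y1,28) for y1 in(-94.5,94.5)])/1000
def P(p):
    r=R.from_euler('z',p[2])*R.from_euler('y',-p[4]); return r.apply(pts)+[p[0],p[1],p[3]]
for free in (0,1):
    f=lambda q:np.r_[(proj(sc,P(np.r_[q,[.082,np.radians(25)][len(q)-3:]]))-s).ravel(),(proj(top,P(np.r_[q,[.082,np.radians(25)][len(q)-3:]]))-t).ravel()]
    x0=[.6,.04,2.34]+([.082,.436] if free else [])
    q=least_squares(f,x0); print(np.round(q.x,4),np.round(q.fun,1).tolist())
E
python3 t.py
```

```text
[0.6046 0.0396 2.4816] [1.3, -0.1, -1.0, -1.0, 0.9, 0.8, 1.1, -0.7, 1.5, -0.1, -1.5, -0.8, 0.0, -0.6, 0.8, -0.9]
[0.6045 0.039  2.4829 0.0804 0.4267] [1.4, 0.6, -0.8, -0.3, 0.8, 0.8, 0.9, -0.7, 1.7, 0.2, -1.3, -0.4, 0.2, -0.6, 0.9, -1.0]
```

```bash
cat > g.py <<'E'
import sys,numpy as np
from rig import robot
from scipy.spatial.transform import Rotation as R
def row(o,x,y,z,a):
    m=R.from_quat(o['tool_rot']).as_matrix(); d=m.T@(np.array([x,y,z])-o['position'])
    a0=np.arctan2(m[1,1],m[0,1]); t=-((a-a0+np.pi)%(2*np.pi)-np.pi)
    n=max(np.linalg.norm(d)/.0417,abs(np.degrees(t))/7.16)
    return np.round([*(d/.3),t/(2*np.pi)],4).tolist(),round(n,1)
if __name__=='__main__':
    o=robot.get_obs(); print('t',round(float(o['time']),2),np.round(o['position'],4),'grip',np.round(o['grip_width'],4))
    for s in sys.argv[1:]: print(s,*row(o,*map(float,s.split(','))))
E
python3 g.py .38,.49,.231,.6 .528,.3985,.231,.3526
```

```text
t 1.4 [0.1851 0.5969 0.2305] grip 0.0868
.38,.49,.231,.6 [-0.726, -0.1479, -0.0016, 0.1066] 5.4
.528,.3985,.231,.3526 [-1.2875, -0.2931, -0.0016, 0.146] 9.5
```

```bash
python3 -m handwheel '[[-0.97,-0.22,0,0.146],[-0.97,-0.22,0,0.146],[-0.97,-0.22,0,0.146],[-0.97,-0.22,0,0.146],[-0.97,-0.22,0,0.146],[-0.97,-0.22,0,0.146],[-0.97,-0.22,0,0.146],[-0.97,-0.22,0,0.146],[-0.97,-0.22,0,0.146]]' 57 10; python3 g.py .528,.3985,.231,.3526 .528,.3985,.15,.3526
```

```text
time: 2.15
position: [0.4468, 0.4458, 0.2305]
tool_rot: [0.574, 0.819, 0.0, 0.0]
ft_force: [0.6, -0.7, -0.5]
grip_width: 0.05
grip_force: 0.0
t 2.15 [0.4468 0.4458 0.2305] grip 0.05
.528,.3985,.231,.3526 [-0.2402, 0.2009, -0.0016, -0.0009] 2.3
.528,.3985,.15,.3526 [-0.2402, 0.2006, 0.2684, -0.0009] 3.0
```

```bash
python3 -m handwheel '[[-0.24,0.2,0.0,0],[-0.24,0.2,0.0,0],[-0.24,0.2,0.0,0],[-0.24,0.2,0.0,0]]'; cat > w.py <<'E'
from h import *
import sys,pickle
name=sys.argv[1]; res=pickle.load(open('res.pkl','rb'))[0]; p=res[name]
c=wristcam(); d=vision.outline_of('wrist',name)
im=np.ascontiguousarray(c['frame'][:,:,::-1])
print(np.round(c['hand_eye'],3).tolist(),c['K'][0].round(1),'proj tab',proj(c,world(name,p,[[0,0,52]])).round())
for e in d[:3]:
    print(np.round(e['point']),round(e['conf'],2),int(e['mask'].sum()))
if d:
    r=fit(name,[(c,d[0]['mask'].astype(np.float32))],[p]); print('prior',np.round(p,4),'wrist fit',np.round(r[0],4),round(r[1],3))
    for q,col in((p,(255,0,255)),(r[0],(255,255,0))):
        for b in M[name]:
            u=np.round(proj(c,world(name,q,b))).astype(int)
            for f in((0,1,3,2),(4,5,7,6)): cv2.polylines(im,[u[list(f)].reshape(-1,1,2)],True,col,1)
cv2.imwrite(f'pics/w_{sys.argv[2]}.png',im)
E
python3 w.py dish_short_l a
```

```text
time: 2.48
position: [0.5265, 0.3999, 0.2304]
tool_rot: [0.573, 0.82, 0.0, 0.0]
ft_force: [0.6, -0.2, 1.0]
grip_width: 0.0497
grip_force: 0.0
[[-0.0, -0.97, -0.243, 0.066], [1.0, -0.001, 0.002, -0.0], [-0.002, -0.243, 0.97, -0.154], [0.0, 0.0, 0.0, 1.0]] [303.2   0.  319.2] proj tab [[320. 180.]]
[165. 304.] 0.96 7189
[219. 100.] 0.58 1137
prior [0.5282 0.3985 0.3526] wrist fit [0.5305 0.3974 0.3524] 0.013
```

View pics/w_a.png

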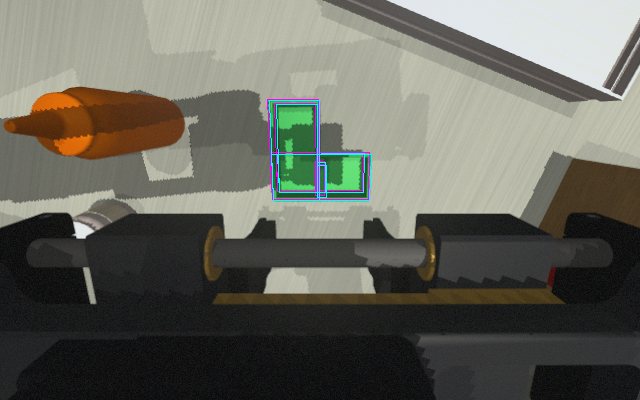

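```bash
python3 g.py .5305,.3974,.036,.3524
```

```text
t 2.58 [0.523  0.4015 0.2302] grip 0.0498
.5305,.3974,.036,.3524 [-0.0221, 0.02, 0.6472, 0.0002] 4.7
```

```bash
python3 w.py dish_short_l b | tail -1; python3 g.py .5305,.3974,.036,.3524
```

```text
prior [0.5282 0.3985 0.3526] wrist fit [0.5306 0.3967 0.3512] 0.023
t 2.68 [0.5223 0.4021 0.2304] grip 0.0492
.5305,.3974,.036,.3524 [-0.0244, 0.0213, 0.6479, 0.0004] 4.7
```

```bash
python3 -m handwheel '[[-0.025,0.023,0.2,0],[-0.025,0.023,0.6,0],[-0.025,0.023,0.6,0],[-0.025,0.023,0.6,0],[-0.025,0.023,0.648,0],[-0.025,0.023,0.648,0],[-0.025,0.023,0.648,0],[-0.025,0.023,0.648,0]]'; python3 g.py .5306,.397,.036,.3515
```

```text
time: 3.35
position: [0.5342, 0.3978, 0.0381]
tool_rot: [0.571, 0.821, 0.001, 0.001]
ft_force: [0.3, -0.0, 0.3]
grip_width: 0.0499
grip_force: 0.0
t 3.35 [0.5342 0.3978 0.0381] grip 0.0499
.5306,.397,.036,.3515 [0.0017, -0.0121, 0.0069, 0.0004] 0.1
```

```bash
python3 -m handwheel '[[0.002,-0.012,0.007,0],[0.002,-0.012,0.007,0],[0.002,-0.012,0.007,0],[0.002,-0.012,0.007,0],[0.002,-0.012,0.007,0],[0.002,-0.012,0.007,0],[0.002,-0.012,-0.1,0],[0.002,-0.012,-0.5,0],[0.002,-0.012,-0.67,0],[0.002,-0.012,-0.67,0],[0.002,-0.012,-0.67,0],[0.002,-0.012,-0.67,0],[0.002,-0.012,-0.67,0]]' 0 20; python3 w.py dish_short_l c | tail -1
```

```text
time: 4.43
position: [0.5323, 0.3965, 0.2418]
tool_rot: [0.572, 0.82, 0.004, 0.002]
ft_force: [-0.5, -0.2, -0.3]
grip_width: 0.0006
grip_force: 0.0
prior [0.5282 0.3985 0.3526] wrist fit [0.5264 0.3949 0.3091] 0.028
```

View pics/w_c.png

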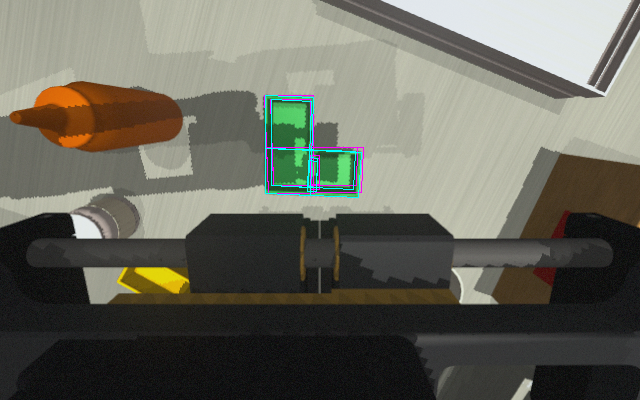

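```bash
python3 -m handwheel '[[0,0,0,0],[0,0,0,0],[0,0,0,0]]' 57 20; python3 w.py dish_short_l d | tail -1; python3 g.py .5264,.3949,.036,.309
```

```text
time: 4.78
position: [0.5293, 0.395, 0.2349]
tool_rot: [0.572, 0.82, -0.002, -0.001]
ft_force: [0.6, -0.5, -0.5]
grip_width: 0.0131
grip_force: 0.0
prior [0.5282 0.3985 0.3526] wrist fit [0.5262 0.3948 0.3127] 0.016
t 4.88 [0.5297 0.3952 0.2356] grip 0.0209
.5264,.3949,.036,.309 [0.0031, -0.0091, 0.6654, 0.0069] 4.8
```

```bash
python3 -m handwheel '[[0.003,-0.009,0.2,0.0065],[0.003,-0.009,0.5,0.0065],[0.003,-0.009,0.6,0.0065],[0.003,-0.009,0.64,0.0065],[0.003,-0.009,0.665,0.0065],[0.003,-0.009,0.665,0.0065],[0.003,-0.009,0.665,0.0065],[0.003,-0.009,0.665,0.0065]]' 37 20;  python3 g.py .5262,.3948,.036,.311
```

```text
time: 5.55
position: [0.5287, 0.3961, 0.0392]
tool_rot: [0.589, 0.808, 0.001, 0.001]
ft_force: [-0.1, 0.9, 0.8]
grip_width: 0.0322
grip_force: 0.0
t 5.55 [0.5287 0.3961 0.0392] grip 0.0322
.5262,.3948,.036,.311 [-0.0017, -0.0094, 0.0106, 0.0001] 0.1
```

```bash
python3 -m handwheel '[[0,-0.008,0.006,0],[0,-0.008,0.006,0],[0,-0.008,0.006,0],[0,-0.008,0.006,0],[0,-0.008,0.006,0],[0,-0.008,0.006,0],[0,-0.008,0.006,0],[0,-0.008,0.006,0]]' 0 20;  python3 g.py .57,.25,.24,.6
```

```text
time: 6.22
position: [0.5257, 0.395, 0.0373]
tool_rot: [0.589, 0.808, 0.001, 0.0]
ft_force: [-1.4, -0.3, 6.1]
grip_width: 0.0101
grip_force: 20.0
t 6.22 [0.5257 0.395  0.0373] grip 0.0101
.57,.25,.24,.6 [-0.5052, -0.0065, -0.6759, -0.0458] 6.1
```

```bash
python3 -m handwheel '[[0,0,-0.05,0],[0,0,-0.15,0],[0,0,-0.4,0],[0,0,-0.6,0],[-0.2,0,-0.8,-0.02],[-0.4,0,-0.9,-0.04],[-0.6,0,-0.9,-0.06],[-0.8,0,-0.9,-0.08],[-0.8,0,-0.9,-0.0955],[-0.8,0,-0.9,-0.0955],[-0.8,0,-0.9,-0.0955]]'; python3 g.py .65,.03,.32,.911 .60,.1,.32,.911
```

```text
time: 7.13
position: [0.5985, 0.1643, 0.3064]
tool_rot: [0.323, 0.946, -0.0, -0.0]
ft_force: [0.9, -0.2, -2.4]
grip_width: 0.0102
grip_force: 20.0
t 7.13 [0.5985 0.1643 0.3064] grip 0.0102
.65,.03,.32,.911 [-0.4098, -0.2491, -0.0455, 0.0002] 3.5
.60,.1,.32,.911 [-0.1352, -0.1666, -0.0454, 0.0002] 1.6
```

```bash
python3 -m handwheel '[[-0.27,-0.2,-0.08,0],[-0.27,-0.2,-0.08,0],[-0.27,-0.2,-0.08,0],[-0.27,-0.2,-0.08,0],[-0.27,-0.2,-0.08,0],[-0.27,-0.2,-0.08,0]]'; cat > wt.py <<'E'
from h import *
import pickle,sys
res=pickle.load(open('res.pkl','rb'))[0]
c=wristcam(); print(np.round(robot.get_obs()['position'],4))
im=np.ascontiguousarray(c['frame'][:,:,::-1]); cv2.imwrite('pics/raw_%s.png'%sys.argv[1],im)
pickle.dump(c,open('c_%s.pkl'%sys.argv[1],'wb'))
p=(.6046,.0396,2.4816)
for b in (box(-121.5,121.5,-91.5,91.5,0,28),):
    u=np.round(proj(c,world('tray',p,b))).astype(int)
    for f in((0,1,3,2),(4,5,7,6)): cv2.polylines(im,[u[list(f)].reshape(-1,1,2)],True,(255,0,255),1)
cv2.imwrite('pics/w_%s.png'%sys.argv[1],im)
E
python3 wt.py e
```

```text
time: 7.63
position: [0.6252, 0.0698, 0.3291]
tool_rot: [0.324, 0.946, 0.0, -0.001]
ft_force: [-0.7, 0.5, -1.8]
grip_width: 0.01
grip_force: 20.0
[0.6251 0.0703 0.3291]
```

View pics/w_e.png

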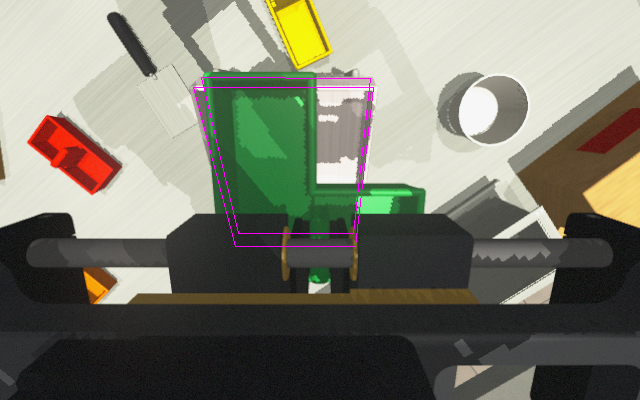

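```bash
python3 -m handwheel '[[-0.5,0,0,0],[-0.5,0,0,0],[-0.5,0,0,0],[-0.5,0,0,0],[-0.5,0,0,0],[-0.5,0,0,0],[-0.5,0,0,0]]'; python3 wt.py f
```

```text
time: 8.27
position: [0.7436, -0.0206, 0.3288]
tool_rot: [0.323, 0.947, 0.0, -0.001]
ft_force: [0.5, -0.4, -0.4]
grip_width: 0.0097
grip_force: 20.0
[ 0.7435 -0.0204  0.3294]
```

View pics/w_f.png

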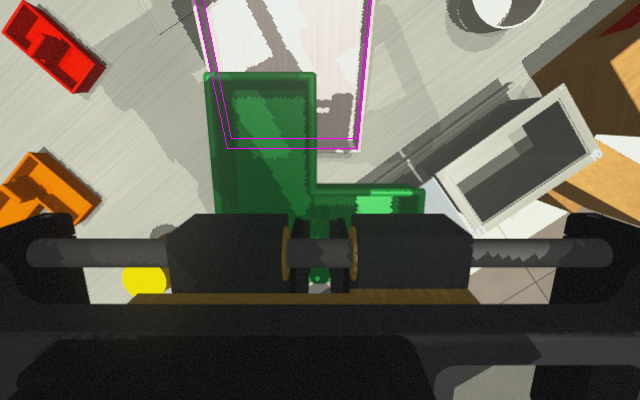

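```bash
cat > ch.py <<'E'
from h import *
import pickle
def segs():
    L=[]
    for hx,hy,z in((121.5,91.5,0),(121.5,91.5,28),(124.5,94.5,28)):
        c=[(hx,hy,z),(hx,-hy,z),(-hx,-hy,z),(-hx,hy,z)]
        for i in range(4): L.append(np.linspace(c[i],c[(i+1)%4],80))
    return np.concatenate(L)
P=segs()
def dt(cam):
    g=cv2.cvtColor(cam['frame'],cv2.COLOR_RGB2GRAY); hsv=cv2.cvtColor(cam['frame'],cv2.COLOR_RGB2HSV)
    g=cv2.resize(g,None,fx=3,fy=3,interpolation=cv2.INTER_CUBIC)
    e=cv2.Canny(cv2.GaussianBlur(g,(0,0),2),15,40)
    bad=cv2.dilate(((hsv[...,1]>110)).astype(np.uint8),np.ones((7,7)))
    if 'hand_eye' in cam: bad[205:]=1
    e[cv2.resize(bad,None,fx=3,fy=3,interpolation=cv2.INTER_NEAREST)>0]=0
    return cv2.distanceTransform(255-e,cv2.DIST_L2,5)/3,bad
def chamfer(cams,p0,fixyaw=None):
    D=[dt(c) for c in cams]
    def cost(q):
        tot=0
        for c,(d,bad) in zip(cams,D):
            u=proj(c,world('tray',(q[0],q[1],q[2]),P)); 
            ok=(u[:,0]>1)&(u[:,0]<638)&(u[:,1]>1)&(u[:,1]<398)
            u=u[ok]; b=bad[u[:,1].astype(int),u[:,0].astype(int)]==0; u=u[b]
            w=np.minimum(cv2.remap(d.astype(np.float32),((u[:,0]+.5)*3-.5).astype(np.float32),((u[:,1]+.5)*3-.5).astype(np.float32),cv2.INTER_LINEAR),4)
            tot+=w.mean()
        return tot/len(cams)
    best=None
    for dx in(-.005,0,.005):
      for dy in(-.005,0,.005):
        q0=np.array(p0)+[dx,dy,0]
        s=minimize(cost,q0,method='Nelder-Mead',options=dict(initial_simplex=[q0,q0+[.006,0,0],q0+[0,.006,0],q0+[0,0,.02]],xatol=1e-4,fatol=1e-4))
        if best is None or s.fun<best.fun: best=s
    return np.round(best.x,4),round(best.fun,3)
if __name__=='__main__':
    p0=(.6046,.0396,2.4816)
    e,f=[pickle.load(open('c_%s.pkl'%k,'rb')) for k in 'ef']; sc=pickle.load(open('res.pkl','rb'))[2]; top=vision.camera('top')
    top0=dict(top); top0['frame']=pickle.load(open('res.pkl','rb'))[1]
    for n,c in(('e',[e]),('f',[f]),('ef',[e,f]),('top',[top0]),('sc',[sc]),('top+sc',[top0,sc]),('all',[e,f,top0,sc])): print(n,*chamfer(c,p0))
E
python3 ch.py
```

```text
e [0.6055 0.0405 2.4999] 0.974
f [0.6071 0.038  2.4834] 0.838
ef [0.606  0.0387 2.4841] 0.956
top [0.6008 0.0396 2.4829] 0.433
sc [0.6073 0.0411 2.4854] 0.551
top+sc [0.603  0.0388 2.4877] 0.578
all [0.6042 0.04   2.4862] 0.783
```

```bash
cat > tilt.py <<'E'
# tilt in hand about the closing axis: fit from colour mask in wrist view.  args: name hue_lo hue_hi zoff kind
from h import *
import sys
def tilt(c,o,name,hue,zo,flip=1,rows=205,axis='x',dyaw=0.,hp=43):
    hsv=cv2.cvtColor(c['frame'],cv2.COLOR_RGB2HSV)
    m=((hsv[...,0]>=hue[0])&(hsv[...,0]<=hue[1])&(hsv[...,1]>100)).astype(np.uint8)
    n,l,st,_=cv2.connectedComponentsWithStats(m); k=1+np.argmax([s[4]*(s[1]<205) for s in st[1:]]); m=(l==k).astype(np.float32)[:rows]
    A=R.from_quat(o['tool_rot']).as_matrix(); a=np.arctan2(A[1,1],A[0,1])+dyaw
    piv=np.array(o['position'])+[0,0,(hp-zo)/1000]
    def ren(q):
        al,off=q[0],q[1]; r=R.from_euler('z',a)*R.from_euler(axis,al*flip)
        im=np.zeros((400*S,640*S),np.uint8)
        for b in M[name]:
            w=r.apply((b-([0,off,hp] if axis=='x' else [off,0,hp]))/1000)+piv
            h=cv2.convexHull(((proj(c,w)+.5)*S).astype(np.float32)); cv2.fillConvexPoly(im,np.round(h*16).astype(np.int32),1,shift=4)
        return cv2.resize(im.astype(np.float32),(640,400),interpolation=cv2.INTER_AREA)[:rows]
    f=lambda q:1-np.minimum(ren((q[0],q[1]*10)),m).sum()/np.maximum(ren((q[0],q[1]*10)),m).sum()
    s=minimize(f,[0,0],method='Nelder-Mead',options=dict(initial_simplex=[[0,0],[.1,0],[0,.4]],xatol=1e-3,fatol=1e-4))
    return np.degrees(s.x[0]),s.x[1]*10,s.fun,f([0,0])
E
cat > pl.py <<'E'
# pl.py tabx taby s zo angle [hp] : rows for theta path from current pose
import sys; from g import row; from h import *
tray=(.6055,.039,2.485)
def path(tx,ty,s,zo,ang,hp=43.,ths=((0,40),(0,0),(8,0),(16,0),(25,0)),t0=0):
    F=world('tray',tray,[[tx,ty,hp]])[0]; u=np.array([np.cos(tray[2]),np.sin(tray[2]),0]); out=[]
    k=lambda t:np.array([s*np.cos(t)+hp*np.sin(t),s*np.sin(t)-hp*np.cos(t)])/1000
    K=k(np.radians(25))
    for th,lift in ths:
        d=K-k(np.radians(th)); p=F+u*d[0]+[0,0,d[1]+lift/1000-(hp-zo)/1000]; out.append((th,lift,p))
    return out
if __name__=='__main__':
    a=list(map(float,sys.argv[1:])); o=robot.get_obs(); print(round(float(o['time']),2),np.round(o['position'],4))
    for th,l,p in path(*a): print(th,l,np.round(p,4),*row(o,*p,a[4]))
E
python3 - <<'E'
from tilt import *
import pickle
o=robot.get_obs(); c=wristcam()
print(tilt(c,o,'dish_short_l',(45,80),37.3))
E
python3 pl.py -90 -30 85 37.3 .9142
```

```text
(np.float64(-0.6192809577045503), np.float64(-0.14176416397094727), np.float64(0.09179764986038208), np.float32(0.09374517))
8.42 [ 0.7436 -0.0206  0.3302]
0 40 [0.6947 0.0081 0.1572] [0.1873, -0.0236, 0.577, -0.0] 4.4
0 0 [0.6947 0.0081 0.1172] [0.1872, -0.0236, 0.7103, -0.0] 5.3
8 0 [0.6988 0.005  0.1049] [0.17, -0.0236, 0.7511, -0.0] 5.5
16 0 [0.7015 0.0029 0.0921] [0.1586, -0.0236, 0.7939, -0.0] 5.8
25 0 [0.7028 0.0019 0.0772] [0.1531, -0.0236, 0.8434, -0.0] 6.2
```

```bash
python3 -m handwheel '[[0.187,-0.024,0,0],[0.187,-0.024,0.2,0],[0.187,-0.024,0.4,0],[0.187,-0.024,0.577,0],[0.187,-0.024,0.577,0],[0.187,-0.024,0.577,0],[0.187,-0.024,0.577,0],[0.187,-0.024,0.577,0]]' - 12; python3 pl.py -90 -30 85 37.3 .9142
```

```text
time: 9.08
position: [0.6969, 0.0064, 0.1585]
tool_rot: [0.323, 0.946, 0.0, 0.001]
ft_force: [1.0, -0.2, -0.2]
grip_width: 0.0102
grip_force: 12.0
9.08 [0.6969 0.0064 0.1585]
0 40 [0.6947 0.0081 0.1572] [0.0093, 0.0002, 0.0045, -0.0003] 0.1
0 0 [0.6947 0.0081 0.1172] [0.0096, 0.0, 0.1378, -0.0003] 1.0
8 0 [0.6988 0.005  0.1049] [-0.0075, 0.0, 0.1787, -0.0003] 1.3
16 0 [0.7015 0.0029 0.0921] [-0.0188, -0.0, 0.2216, -0.0003] 1.6
25 0 [0.7028 0.0019 0.0772] [-0.0242, -0.0001, 0.2711, -0.0003] 2.0
```

```bash
python3 -m handwheel '[[0.009,0,0.06,0],[0.009,0,0.1,0],[0.009,0,0.12,0],[0.009,0,0.138,0],[0.001,0,0.158,0],[-0.007,0,0.179,0],[-0.013,0,0.2,0],[-0.019,0,0.222,0],[-0.022,0,0.246,0],[-0.024,0,0.262,0],[-0.024,0,0.27,0],[-0.024,0,0.27,0],[-0.024,0,0.27,0]]' - 10; python3 pl.py -90 -30 85 37.3 .9142|tail -1
```

```text
time: 10.17
position: [0.7024, 0.0011, 0.0763]
tool_rot: [0.323, 0.946, -0.0, 0.001]
ft_force: [1.8, -1.1, 2.4]
grip_width: 0.0102
grip_force: 10.0
25 0 [0.7028 0.0019 0.0772] [0.0003, 0.0028, -0.0033, -0.0003] 0.0
```

```bash
python3 -m handwheel '[[0,0,0.004,0],[0,0,0.004,0],[0,0,0.004,0]]' - 5; python3 -m handwheel '[[0,0,0,0],[0,0,0,0],[0,0,0,0],[0,0,-0.05,0],[0,0,-0.15,0],[0,0,-0.4,0],[0,0,-0.6,0],[0,0,-0.6,0],[0,0,-0.6,0]]' 30; python3 - <<'E'
from h import *
import pickle
c=wristcam(); pickle.dump(c,open('c_g.pkl','wb'))
from ch import chamfer
print(chamfer([c],(.6055,.039,2.485)))
sc=vision.camera('scene'); cv2.imwrite('pics/s1.png',cv2.resize(sc['frame'][150:290,240:400,::-1],None,fx=4,fy=4,interpolation=cv2.INTER_CUBIC))
o=robot.get_obs(); print(o['position'],o['time'])
# compare predicted outline of short_l in tray with green mask
E
```

```text
time: 10.42
position: [0.7023, 0.0012, 0.0753]
tool_rot: [0.323, 0.946, -0.0, 0.001]
ft_force: [0.5, -1.0, 5.4]
grip_width: 0.01
grip_force: 5.0
time: 11.17
position: [0.7049, 0.0015, 0.2626]
tool_rot: [0.323, 0.946, 0.001, 0.006]
ft_force: [0.6, 0.2, 0.4]
grip_width: 0.0259
grip_force: 0.0
(array([0.6076, 0.0373, 2.4801]), np.float64(0.833))
[0.70308921 0.00166411 0.25821445] 11.2667
```

```bash
cat > chk.py <<'E'
from h import *
def cmask(c,hue):
    hsv=cv2.cvtColor(c['frame'],cv2.COLOR_RGB2HSV)
    m=((hsv[...,0]>=hue[0])&(hsv[...,0]<=hue[1])&(hsv[...,1]>100)).astype(np.uint8)
    n,l,st,_=cv2.connectedComponentsWithStats(m); return l,st
def chk(c,name,hue,tray,p0,yaw0,rows=205,hidden=0):
    """p0=(tx,ty) mm; finds tx,ty,yaw,tilt of the dish from the colour mask"""
    def ren(q):
        r=R.from_euler('z',tray[2])*R.from_euler('y',-np.radians(q[3]))*R.from_euler('z',yaw0+q[2]/50)
        t=world('tray',tray,[[q[0],q[1],0]])[0]
        im=np.zeros((400*S,640*S),np.uint8)
        for b in M[name]:
            h=cv2.convexHull(((proj(c,r.apply(b/1000)+t)+.5)*S).astype(np.float32)); cv2.fillConvexPoly(im,np.round(h*16).astype(np.int32),1,shift=4)
        return cv2.resize(im.astype(np.float32),(640,400),interpolation=cv2.INTER_AREA)[:rows]
    l,st=cmask(c,hue); r0=ren([*p0,0,25])
    k=1+np.argmax([((l[:rows]==i)*r0).sum() for i in range(1,len(st))]); m=(l==k).astype(np.float32)[:rows]
    f=lambda q:1-np.minimum(ren(q),m).sum()/np.maximum(ren(q),m).sum()
    q0=np.array([*p0,0,25.]); s=minimize(f,q0,method='Nelder-Mead',options=dict(initial_simplex=[q0]+[q0+d for d in np.diag([4,4,2,4.])],xatol=.05,fatol=1e-4,maxiter=250))
    x=s.x.copy(); x[2]=np.degrees(x[2]/50); return x.round(1),round(s.fun,3),round(float(f(q0)),3)
E
python3 - <<'E'
from chk import *; import pickle
c=wristcam(); t=(.6055,.039,2.485)
print('wrist',chk(c,'dish_short_l',(45,80),t,(-90,-30),-np.pi/2))
t=vision.camera('top'); print('top',chk(t,'dish_short_l',(45,80),(.6055,.039,2.485),(-90,-30),-np.pi/2,400))
E
python3 g.py .3852,-.2183,.231,1.717
```

```text
wrist (array([-92.7, -29.2,  -0.4,  26.1]), np.float64(0.061), 0.113)
top (array([-86.8, -24.9,   1.7,  29.4]), np.float64(0.519), 0.533)
t 11.37 [0.7002 0.0019 0.2527] grip 0.0262
.3852,-.2183,.231,1.717 [0.3805, -1.2231, 0.0755, -0.1281] 9.2
```

```bash
python3 -m handwheel '[[0.3,-0.98,0,-0.128],[0.3,-0.98,0,-0.128],[0.3,-0.98,0,-0.128],[0.3,-0.98,0,-0.128],[0.3,-0.98,0,-0.128],[0.3,-0.98,0,-0.128],[0.3,-0.98,0,-0.128],[0.3,-0.98,0,-0.128],[0.3,-0.98,0,-0.128],[0.3,-0.98,0,-0.128]]' 60; python3 g.py .3852,-.2183,.231,1.717
```

```text
time: 12.2
position: [0.4486, -0.1754, 0.2524]
tool_rot: [-0.071, 0.997, 0.002, -0.002]
ft_force: [1.4, 0.1, 0.1]
grip_width: 0.052
grip_force: 0.0
t 12.2 [ 0.4486 -0.1754  0.2524] grip 0.052
.3852,-.2183,.231,1.717 [0.2293, -0.112, 0.0718, -0.0006] 1.9
```

```bash
python3 -m handwheel '[[0.229,-0.112,0.07,0],[0.229,-0.112,0.07,0],[0.229,-0.112,0.07,0],[0.229,-0.112,0.07,0],[0.229,-0.112,0.07,0],[0.229,-0.112,0.07,0]]'; python3 w.py dish_double h|tail -2; python3 g.py .3852,-.2183,.042,1.717
```

```text
time: 12.7
position: [0.3887, -0.2184, 0.2334]
tool_rot: [-0.073, 0.997, 0.0, 0.0]
ft_force: [1.0, 0.3, -0.2]
grip_width: 0.0522
grip_force: 0.0
[169. 319.] 0.57 4579
prior [ 0.3852 -0.2183  3.288 ] wrist fit [ 0.3885 -0.2196  3.285 ] 0.023
t 12.8 [ 0.3885 -0.2183  0.2337] grip 0.0517
.3852,-.2183,.042,1.717 [0.0113, 0.002, 0.6389, 0.0002] 4.6
```

```bash
python3 -m handwheel '[[0,-0.004,0.3,0],[0,-0.004,0.5,0],[0,-0.004,0.58,0],[0,-0.004,0.62,0],[0,-0.004,0.637,0],[0,-0.004,0.637,0],[0,-0.004,0.637,0],[0,-0.004,0.637,0],[0,-0.004,0.637,0]]'; python3 g.py .3885,-.2196,.042,1.714
```

```text
time: 13.55
position: [0.3882, -0.2201, 0.0428]
tool_rot: [-0.073, 0.997, -0.0, 0.0]
ft_force: [0.3, -0.2, -0.4]
grip_width: 0.0523
grip_force: 0.0
t 13.55 [ 0.3882 -0.2201  0.0428] grip 0.0523
.3885,-.2196,.042,1.714 [-0.0012, 0.0016, 0.0028, 0.0005] 0.0
```

```bash
python3 -m handwheel '[[0,0,0.002,0],[0,0,0.002,0],[0,0,0.002,0],[0,0,0.002,0],[0,0,0.002,0],[0,0,0.002,0],[0,0,-0.02,0],[0,0,-0.06,0],[0,0,-0.15,0],[0,0,-0.4,0],[0,0,-0.6,0],[0,0,-0.85,0],[0,0,-0.85,0],[0,0,-0.85,0],[0,0,-0.85,0],[0,0,-0.85,0]]' 0 20; python3 g.py .6,-.1,.29,.9142 .66,0,.29,.9142; python3 - <<'E'
from tilt import *
o=robot.get_obs(); c=wristcam()
hsv=cv2.cvtColor(c['frame'],cv2.COLOR_RGB2HSV); h=hsv[...,0]; h[h>170]=0
c['frame']=cv2.cvtColor(hsv,cv2.COLOR_HSV2RGB)
print(tilt(c,o,'dish_double',(0,6),42.5,axis='y',dyaw=np.pi/2,hp=44))
E
```

```text
time: 14.88
position: [0.3882, -0.2209, 0.3001]
tool_rot: [-0.073, 0.997, -0.003, 0.002]
ft_force: [-0.0, 0.3, -0.7]
grip_width: 0.0361
grip_force: 20.0
t 14.88 [ 0.3882 -0.2209  0.3001] grip 0.0361
.6,-.1,.29,.9142 [-0.7568, 0.2967, 0.0351, 0.1276] 6.4
.66,0,.29,.9142 [-1.003, 0.5976, 0.0345, 0.1276] 8.4
(np.float64(-0.3957612722159931), np.float64(-0.17418853193521502), np.float64(0.006290853023529053), np.float32(0.013054907))
```

```bash
python3 -m handwheel '[[-0.2,0.1,0,0.02],[-0.4,0.2,0,0.05],[-0.7,0.3,0,0.1],[-0.85,0.42,0,0.1276],[-0.85,0.42,0,0.1276],[-0.85,0.42,0,0.1276],[-0.85,0.42,0,0.1276],[-0.85,0.42,0,0.1276],[-0.85,0.42,0,0.1276],[-0.85,0.42,0,0.1276],[-0.85,0.42,0,0.1276],[-0.85,0.42,0,0.1276]]' - 15; python3 pl.py -60 60.5 55 42.5 .9142 44
```

```text
time: 15.93
position: [0.6198, -0.0593, 0.2961]
tool_rot: [0.323, 0.946, -0.0, -0.002]
ft_force: [0.8, -0.6, -1.9]
grip_width: 0.0356
grip_force: 15.0
15.93 [ 0.6198 -0.0593  0.2961]
0 40 [ 0.6157 -0.0453  0.1624] [0.0379, 0.0295, 0.4459, -0.0002] 3.2
0 0 [ 0.6157 -0.0453  0.1224] [0.0375, 0.0297, 0.5792, -0.0002] 4.2
8 0 [ 0.6201 -0.0487  0.1143] [0.0188, 0.0298, 0.6061, -0.0002] 4.4
16 0 [ 0.6236 -0.0514  0.1055] [0.004, 0.0298, 0.6353, -0.0002] 4.6
25 0 [ 0.6264 -0.0535  0.095 ] [-0.0076, 0.0299, 0.6703, -0.0002] 4.8
```

```bash
python3 -m handwheel '[[0.038,0.03,0.1,0],[0.038,0.03,0.25,0],[0.038,0.03,0.4,0],[0.038,0.03,0.446,0],[0.038,0.03,0.446,0],[0.038,0.03,0.446,0],[0.038,0.03,0.446,0],[0.038,0.03,0.446,0]]' - 12; python3 pl.py -60 60.5 55 42.5 .9142 44
```

```text
time: 16.6
position: [0.6196, -0.0454, 0.1663]
tool_rot: [0.323, 0.947, 0.0, 0.003]
ft_force: [0.5, -0.3, -1.5]
grip_width: 0.0359
grip_force: 12.0
16.6 [ 0.6196 -0.0454  0.1663]
0 40 [ 0.6157 -0.0453  0.1624] [0.0105, -0.0076, 0.0131, -0.0001] 0.1
0 0 [ 0.6157 -0.0453  0.1224] [0.0111, -0.0079, 0.1464, -0.0001] 1.1
8 0 [ 0.6201 -0.0487  0.1143] [-0.0074, -0.008, 0.1734, -0.0001] 1.3
16 0 [ 0.6236 -0.0514  0.1055] [-0.0219, -0.008, 0.2028, -0.0001] 1.5
25 0 [ 0.6264 -0.0535  0.095 ] [-0.0333, -0.0081, 0.2378, -0.0001] 1.7
```

```bash
python3 -m handwheel '[[0,0,0,0],[0,0,0,0],[0,0,0,0]]'; python3 pl.py -60 60.5 55 42.5 .9142 44
```

```text
time: 16.85
position: [0.6185, -0.0445, 0.1649]
tool_rot: [0.322, 0.947, 0.0, 0.001]
ft_force: [-0.5, 0.1, -1.5]
grip_width: 0.0358
grip_force: 12.0
16.85 [ 0.6185 -0.0445  0.1649]
0 40 [ 0.6157 -0.0453  0.1624] [0.0058, -0.0075, 0.0083, 0.0] 0.1
0 0 [ 0.6157 -0.0453  0.1224] [0.0061, -0.0076, 0.1417, 0.0] 1.0
8 0 [ 0.6201 -0.0487  0.1143] [-0.0125, -0.0077, 0.1686, 0.0] 1.2
16 0 [ 0.6236 -0.0514  0.1055] [-0.0271, -0.0077, 0.1979, 0.0] 1.4
25 0 [ 0.6264 -0.0535  0.095 ] [-0.0385, -0.0077, 0.233, 0.0] 1.7
```

```bash
python3 -m handwheel '[[0.006,-0.0077,0.06,0],[0.006,-0.0077,0.1,0],[0.006,-0.0077,0.125,0],[0.006,-0.0077,0.142,0],[-0.004,-0.0077,0.155,0],[-0.012,-0.0077,0.168,0],[-0.02,-0.0077,0.183,0],[-0.027,-0.0077,0.198,0],[-0.033,-0.0077,0.215,0],[-0.038,-0.0077,0.228,0],[-0.038,-0.0077,0.233,0],[-0.038,-0.0077,0.233,0],[-0.038,-0.0077,0.233,0]]' - 10; python3 pl.py -60 60.5 55 42.5 .9142 44|tail -1
```

```text
time: 17.93
position: [0.6268, -0.0539, 0.0944]
tool_rot: [0.322, 0.947, -0.0, 0.002]
ft_force: [1.9, -1.0, 2.8]
grip_width: 0.0358
grip_force: 10.4
25 0 [ 0.6264 -0.0535  0.095 ] [0.002, 0.0002, -0.0022, 0.0] 0.0
```

```bash
python3 -m handwheel '[[0,0,0.004,0],[0,0,0.004,0],[0,0,0.004,0]]' - 5; python3 -m handwheel '[[0,0,0,0],[0,0,0,0],[0,0,0,0],[0,0,-0.05,0],[0,0,-0.15,0],[0,0,-0.4,0],[0,0,-0.6,0],[0,0,-0.6,0],[0,0,-0.6,0],[0,0,-0.6,0],[0,0,-0.6,0]]' 53; python3 - <<'E'
from chk import *; import pickle
from ch import chamfer
c=wristcam(); t=(.6055,.039,2.485)
print('tray',chamfer([c],t))
print('short',chk(c,'dish_short_l',(45,80),t,(-90,-30),-np.pi/2))
hsv=cv2.cvtColor(c['frame'],cv2.COLOR_RGB2HSV); h=hsv[...,0]; h[h>170]=0
c['frame']=cv2.cvtColor(hsv,cv2.COLOR_HSV2RGB)
print('double',chk(c,'dish_double',(0,6),t,(-60,60),0))
E
python3 g.py .4952,-.4085,.231,1.672
```

```text
time: 18.18
position: [0.6268, -0.0538, 0.0938]
tool_rot: [0.322, 0.947, -0.0, 0.002]
ft_force: [0.6, -1.8, 6.8]
grip_width: 0.0359
grip_force: 7.1
time: 19.1
position: [0.6245, -0.0528, 0.2717]
tool_rot: [0.322, 0.947, 0.0, -0.001]
ft_force: [-0.8, -0.3, -1.4]
grip_width: 0.0461
grip_force: 0.0
tray (array([0.6061, 0.0384, 2.4821]), np.float64(0.827))
short (array([-93.4, -29.5,   0.3,  25.4]), np.float64(0.086), 0.126)
double (array([-60.4,  60.2,  -0. ,  28.6]), np.float64(0.02), 0.043)
t 19.15 [ 0.6238 -0.0526  0.2702] grip 0.046
.4952,-.4085,.231,1.672 [-0.3849, -1.2012, 0.131, -0.1206] 9.1
```

```bash
python3 -m handwheel '[[-0.3,-0.98,0,-0.12],[-0.3,-0.98,0,-0.12],[-0.3,-0.98,0,-0.12],[-0.3,-0.98,0,-0.12],[-0.3,-0.98,0,-0.12],[-0.3,-0.98,0,-0.12],[-0.3,-0.98,0,-0.12],[-0.3,-0.98,0,-0.12],[-0.3,-0.98,0,-0.12],[-0.3,-0.98,0,-0.12]]' 40; python3 g.py .4952,-.4085,.231,1.672
```

```text
time: 19.98
position: [0.5154, -0.3415, 0.269]
tool_rot: [-0.047, 0.999, 0.003, -0.002]
ft_force: [0.6, 1.0, -0.4]
grip_width: 0.0347
grip_force: 0.0
t 19.98 [ 0.5154 -0.3415  0.269 ] grip 0.0347
.4952,-.4085,.231,1.672 [0.0873, -0.2167, 0.1259, -0.0012] 1.9
```

```bash
sed -i "s/^if d:/d.sort(key=lambda e:np.hypot(*(np.array(e['point'])[::-1]-proj(c,world(name,p,[[0,0,30]]))[0])))\nif d: print('rgb',np.median(c['frame'][d[0]['mask']],axis=0))\nif d:/" w.py; python3 -m handwheel '[[0.087,-0.217,0.12,-0.001],[0.087,-0.217,0.12,-0.001],[0.087,-0.217,0.12,-0.001],[0.087,-0.217,0.12,-0.001],[0.087,-0.217,0.12,-0.001],[0.087,-0.217,0.12,-0.001]]'; python3 w.py dish_long_l i|tail -3; python3 g.py .4952,-.4085,.037,1.672
```

```text
time: 20.48
position: [0.4985, -0.4063, 0.2363]
tool_rot: [-0.053, 0.999, 0.001, -0.0]
ft_force: [0.1, 0.2, 0.2]
grip_width: 0.0348
grip_force: 0.0
[ 36. 155.] 0.74 11241
rgb [247. 188.  65.]
prior [ 0.4952 -0.4085  4.8139] wrist fit [ 0.4979 -0.4095  4.8247] 0.057
t 20.58 [ 0.4986 -0.4068  0.237 ] grip 0.0346
.4952,-.4085,.037,1.672 [0.0123, -0.0043, 0.6668, 0.0007] 4.8
```

View pics/w_i.png

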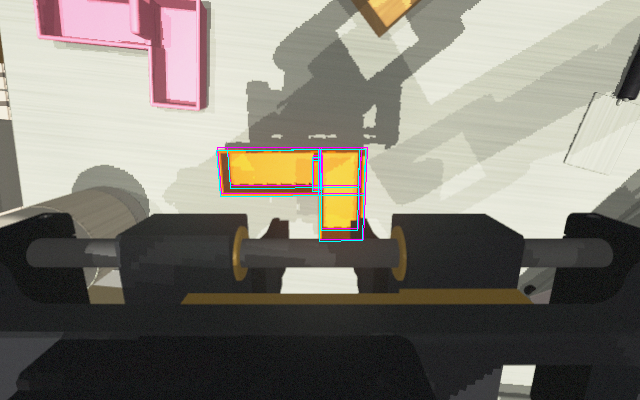

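```bash
python3 g.py .4980,-.4095,.037,1.678; python3 -m handwheel '[[0.001,-0.009,0.3,-0.0005],[0.001,-0.009,0.5,-0.0005],[0.001,-0.009,0.6,-0.0005],[0.001,-0.009,0.65,-0.0005],[0.001,-0.009,0.665,-0.0005],[0.001,-0.009,0.665,-0.0005],[0.001,-0.009,0.665,-0.0005],[0.001,-0.009,0.665,-0.0005],[0.001,-0.009,0.665,-0.0005]]'; python3 g.py .4980,-.4095,.037,1.678
```

```text
t 20.58 [ 0.4986 -0.4068  0.237 ] grip 0.0346
.4980,-.4095,.037,1.678 [0.0033, -0.0086, 0.6668, -0.0002] 4.8
time: 21.33
position: [0.4997, -0.4127, 0.0404]
tool_rot: [-0.054, 0.999, -0.002, 0.002]
ft_force: [-0.2, -0.5, 0.6]
grip_width: 0.0347
grip_force: 0.0
t 21.33 [ 0.4997 -0.4127  0.0404] grip 0.0347
.4980,-.4095,.037,1.678 [0.0044, 0.0112, 0.0112, 0.0] 0.1
```

```bash
python3 -m handwheel '[[0.004,0.011,0.008,0],[0.004,0.011,0.008,0],[0.004,0.011,0.008,0],[0.004,0.011,0.008,0],[0.004,0.011,0.008,0],[0.004,0.011,0.008,0],[0.004,0.011,0.008,0],[0.004,0.011,0.008,0]]' 0 25; python3 -m handwheel '[[0,0,-0.02,0],[0,0,-0.06,0],[0,0,-0.15,0],[0,0,-0.4,0],[0,0,-0.6,0],[0,0,-0.9,0],[0,0,-0.9,0],[0,0,-0.9,0],[0,0,-0.9,0],[0,0,-0.9,0]]'; python3 - <<'E'
from tilt import *
o=robot.get_obs(); c=wristcam()
print(np.round(o['position'],4),tilt(c,o,'dish_long_l',(8,28),39,dyaw=np.pi))
E
python3 g.py .6,-.2,.3,.9142
```

```text
time: 22.0
position: [0.4965, -0.4084, 0.0353]
tool_rot: [-0.053, 0.999, -0.0, 0.0]
ft_force: [-1.1, 0.8, 5.2]
grip_width: 0.0097
grip_force: 25.0
time: 22.83
position: [0.498, -0.4097, 0.3115]
tool_rot: [-0.054, 0.999, -0.005, 0.004]
ft_force: [-0.0, 0.2, -1.2]
grip_width: 0.0095
grip_force: 25.0
[ 0.498  -0.4097  0.3115] (np.float64(1.2261118465900025), np.float64(-1.7669067382812498), np.float64(0.04206317663192749), np.float32(0.17570907))
t 22.88 [ 0.4968 -0.4084  0.3075] grip 0.0098
.6,-.2,.3,.9142 [-0.4164, 0.654, 0.0234, 0.1216] 6.1
```

```bash
python3 -m handwheel '[[-0.1,0.1,0,0.015],[-0.2,0.25,0,0.035],[-0.3,0.4,0,0.055],[-0.4,0.55,0,0.075],[-0.45,0.7,0,0.095],[-0.45,0.8,0,0.11],[-0.45,0.9,0,0.1216],[-0.45,0.95,0,0.1216],[-0.45,0.95,0,0.1216],[-0.45,0.95,0,0.1216],[-0.45,0.95,0,0.1216],[-0.45,0.95,0,0.1216]]'; python3 pl.py 30 -30 25 35.3 .9142 42; python3 - <<'E'
from tilt import *
o=robot.get_obs(); c=wristcam()
print(tilt(c,o,'dish_long_l',(8,28),35.3,dyaw=np.pi,hp=42))
E
```

```text
time: 23.88
position: [0.5994, -0.1111, 0.303]
tool_rot: [0.323, 0.946, -0.0, -0.001]
ft_force: [0.1, -0.4, -1.5]
grip_width: 0.0098
grip_force: 25.0
23.88 [ 0.5994 -0.1111  0.303 ]
0 40 [0.6041 0.0779 0.1805] [0.3721, 0.5087, 0.4086, -0.0003] 5.4
0 0 [0.6041 0.0779 0.1405] [0.3717, 0.5089, 0.5419, -0.0003] 6.0
8 0 [0.6086 0.0745 0.1367] [0.353, 0.5089, 0.5548, -0.0003] 6.0
16 0 [0.6125 0.0715 0.132 ] [0.3363, 0.509, 0.5702, -0.0003] 6.0
25 0 [0.6163 0.0685 0.126 ] [0.3203, 0.509, 0.5901, -0.0003] 6.1
(np.float64(-0.17197555085926391), np.float64(-1.0966589599847794), np.float64(0.02420496940612793), np.float32(0.08171773))
```

```bash
python3 -m handwheel '[[0.1,0.15,0,0],[0.2,0.3,0.05,0],[0.3,0.4,0.15,0],[0.372,0.509,0.3,0],[0.372,0.509,0.405,0],[0.372,0.509,0.405,0],[0.372,0.509,0.405,0],[0.372,0.509,0.405,0],[0.372,0.509,0.405,0],[0.372,0.509,0.405,0],[0.372,0.509,0.405,0],[0.372,0.509,0.405,0]]' - 20; python3 pl.py 30 -30 25 35.3 .9142 42
```

```text
time: 24.93
position: [0.6061, 0.0777, 0.1849]
tool_rot: [0.323, 0.946, 0.0, 0.002]
ft_force: [-0.3, 0.4, -1.3]
grip_width: 0.0099
grip_force: 20.0
24.93 [0.6061 0.0777 0.1849]
0 40 [0.6041 0.0779 0.1805] [0.0057, -0.0033, 0.0144, -0.0003] 0.1
0 0 [0.6041 0.0779 0.1405] [0.0061, -0.0036, 0.1478, -0.0003] 1.1
8 0 [0.6086 0.0745 0.1367] [-0.0125, -0.0035, 0.1608, -0.0003] 1.2
16 0 [0.6125 0.0715 0.132 ] [-0.0292, -0.0035, 0.1763, -0.0003] 1.3
25 0 [0.6163 0.0685 0.126 ] [-0.0451, -0.0035, 0.1962, -0.0003] 1.4
```

```bash
python3 -m handwheel '[[0.006,-0.0035,0.06,0],[0.006,-0.0035,0.1,0],[0.006,-0.0035,0.13,0],[0.006,-0.0035,0.148,0],[-0.004,-0.0035,0.154,0],[-0.012,-0.0035,0.161,0],[-0.021,-0.0035,0.168,0],[-0.029,-0.0035,0.176,0],[-0.037,-0.0035,0.186,0],[-0.045,-0.0035,0.196,0],[-0.045,-0.0035,0.196,0],[-0.045,-0.0035,0.196,0],[-0.045,-0.0035,0.196,0]]' - 9; python3 pl.py 30 -30 25 35.3 .9142 42|tail -1
```

```text
time: 26.02
position: [0.6164, 0.0694, 0.1248]
tool_rot: [0.323, 0.947, 0.0, 0.002]
ft_force: [3.0, -2.7, 1.4]
grip_width: 0.0099
grip_force: 9.0
25 0 [0.6163 0.0685 0.126 ] [-0.0015, -0.0026, -0.0043, -0.0001] 0.0
```

```bash
python3 -m handwheel '[[0,0,0.003,0],[0,0,0.005,0],[0,0,0.005,0],[0,0,0.005,0]]' - 4; python3 - <<'E'
from tilt import *
import pickle
o=robot.get_obs(); c=wristcam(); pickle.dump((o,c),open('c_ll.pkl','wb'))
print(tilt(c,o,'dish_long_l',(8,28),35.3,dyaw=np.pi,hp=42))
E
```

```text
time: 26.35
position: [0.6158, 0.0699, 0.1234]
tool_rot: [0.323, 0.947, 0.0, 0.001]
ft_force: [2.5, -1.8, 5.4]
grip_width: 0.0097
grip_force: 4.0
(np.float64(-22.450919541027336), np.float64(-4.302684330599402), np.float64(0.012595415115356445), np.float32(0.39199048))
```

```bash
python3 -m handwheel '[[0,0,0,0],[0,0,0,0],[0,0,0,0],[0,0,-0.05,0],[0,0,-0.15,0],[0,0,-0.4,0],[0,0,-0.6,0],[0,0,-0.6,0],[0,0,-0.6,0],[0,0,-0.6,0],[0,0,-0.6,0]]' 38; python3 - <<'E'
from chk import *; import pickle
c=wristcam(); pickle.dump(c,open('c_j.pkl','wb')); t=(.606,.0386,2.4835)
print('short',chk(c,'dish_short_l',(45,80),t,(-90,-30),-np.pi/2))
print('long',chk(c,'dish_long_l',(8,28),t,(30,-30),np.pi/2))
hsv=cv2.cvtColor(c['frame'],cv2.COLOR_RGB2HSV); h=hsv[...,0]; h[h>170]=0
c['frame']=cv2.cvtColor(hsv,cv2.COLOR_HSV2RGB)
print('double',chk(c,'dish_double',(0,6),t,(-60,60),0))
E
python3 g.py .4189,.174,.25,-.2306
```

```text
time: 27.32
position: [0.614, 0.0701, 0.3021]
tool_rot: [0.323, 0.947, -0.0, -0.001]
ft_force: [0.1, -0.2, -0.6]
grip_width: 0.0333
grip_force: 0.0
short (array([-100.6,  -29. ,   -0. ,   33.7]), np.float64(0.105), 0.687)
long (array([ 26.2, -31.2,   0.4,  21.5]), np.float64(0.014), 0.082)
double (array([-65.1,  64.8,  -0.6,  43.5]), np.float64(0.148), 0.681)
t 27.37 [0.6132 0.07   0.3005] grip 0.0332
.4189,.174,.25,-.2306 [0.7239, -0.1207, 0.1718, 0.1821] 9.2
```

```bash
python3 -m handwheel '[[0.72,-0.12,0.1,0.182],[0.72,-0.12,0.1,0.182],[0.72,-0.12,0.1,0.182],[0.72,-0.12,0.1,0.182],[0.72,-0.12,0.1,0.182],[0.72,-0.12,0.1,0.182],[0.72,-0.12,0.1,0.182],[0.72,-0.12,0.1,0.182],[0.72,-0.12,0.1,0.182],[0.72,-0.12,0.1,0.182],[0.72,-0.12,0.1,0.182]]' 40; python3 - <<'E'
from chk import *
t=(.606,.0386,2.4835)
sc=vision.camera('scene'); cv2.imwrite('pics/s2.png',cv2.resize(sc['frame'][160:300,250:400,::-1],None,fx=4,fy=4,interpolation=cv2.INTER_CUBIC))
top=vision.camera('top')
for n,c in(('sc',sc),('top',top)):
    hsv=cv2.cvtColor(c['frame'],cv2.COLOR_RGB2HSV); h=hsv[...,0]; h[h>170]=0; c['frame']=cv2.cvtColor(hsv,cv2.COLOR_HSV2RGB)
    print(n,'short',chk(c,'dish_short_l',(45,80),t,(-92,-30),-np.pi/2,400))
    print(n,'long',chk(c,'dish_long_l',(8,20),t,(27,-30),np.pi/2,400))
    print(n,'double',chk(c,'dish_double',(0,5),t,(-60,60),0,400))
E
python3 w.py dish_triple k|tail -2;python3 g.py .4189,.174,.037,-.2306
```

```text
time: 28.28
position: [0.4204, 0.173, 0.2708]
tool_rot: [0.783, 0.622, -0.002, -0.001]
ft_force: [-0.3, -0.2, 0.2]
grip_width: 0.0348
grip_force: 0.0
sc short (array([-94.7, -11.9,   6.2,  34.7]), np.float64(0.412), 0.465)
sc long (array([22.9,  1.9,  0. , 28.3]), np.float64(0.265), 0.328)
sc double (array([-69.5,  95.1, -10. ,  38.8]), np.float64(0.485), 0.567)
top short (array([-93.5, -31.4,   2.4,  34. ]), np.float64(0.151), 0.187)
top long (array([ 28. , -30.8,   0.1,  26.7]), np.float64(0.035), 0.049)
top double (array([-62.8,  59.6,   1.6,  38.7]), np.float64(0.049), 0.131)
rgb [210. 171.  29.]
prior [ 0.4189  0.174  -0.2306] wrist fit [ 0.4229  0.172  -0.2383] 0.023
t 28.48 [0.4216 0.1731 0.2722] grip 0.0349
.4189,.174,.037,-.2306 [0.0013, -0.0083, 0.7839, 0.0003] 5.6
```

View pics/s2.png

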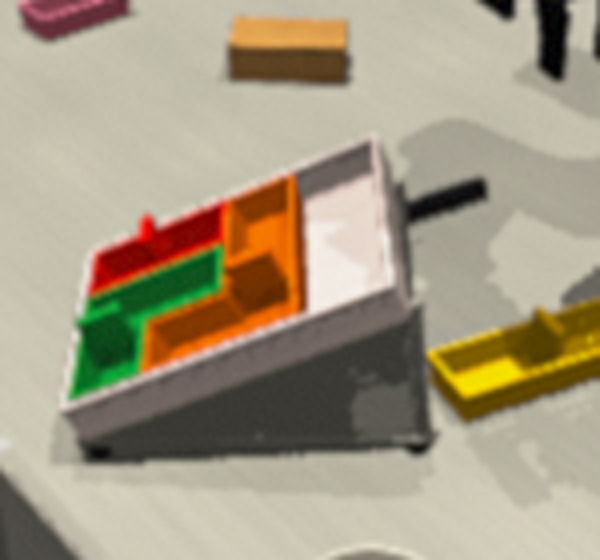

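```bash
python3 g.py .4225,.172,.037,-.235; python3 -m handwheel '[[0.004,0.005,0.3,0.001],[0.004,0.005,0.55,0.001],[0.004,0.005,0.7,0.001],[0.004,0.005,0.76,0.001],[0.004,0.005,0.78,0.001],[0.004,0.005,0.78,0.001],[0.004,0.005,0.78,0.001],[0.004,0.005,0.78,0.001],[0.004,0.005,0.78,0.001],[0.004,0.005,0.78,0.001]]'; python3 g.py .4225,.172,.037,-.235
```

```text
t 28.48 [0.4216 0.1731 0.2722] grip 0.0349
.4225,.172,.037,-.235 [-0.0024, 0.0049, 0.7839, 0.001] 5.6
time: 29.32
position: [0.4252, 0.1743, 0.0407]
tool_rot: [0.785, 0.619, 0.002, 0.001]
ft_force: [-0.2, 0.6, 1.5]
grip_width: 0.0346
grip_force: 0.0
t 29.32 [0.4252 0.1743 0.0407] grip 0.0346
.4225,.172,.037,-.235 [-0.0097, -0.007, 0.0122, -0.0001] 0.1
```

```bash
python3 -m handwheel '[[-0.009,-0.007,0.008,0],[-0.009,-0.007,0.008,0],[-0.009,-0.007,0.008,0],[-0.009,-0.007,0.008,0],[-0.009,-0.007,0.008,0],[-0.009,-0.007,0.008,0],[-0.009,-0.007,0.008,0],[-0.009,-0.007,0.008,0]]' 0 20; python3 -m handwheel '[[0,0,-0.02,0],[0,0,-0.06,0],[0,0,-0.15,0],[0,0,-0.4,0],[0,0,-0.6,0],[0,0,-0.9,0],[0,0,-0.9,0],[0,0,-0.9,0],[0,0,-0.9,0],[0,0,-0.9,0],[0,0,-0.9,0]]'; python3 - <<'E'
from tilt import *
o=robot.get_obs(); c=wristcam()
print(np.round(o['position'],4),tilt(c,o,'dish_triple',(18,35),37,hp=42))
E
python3 pl.py 90 0 25 36 .9142 42
```

```text
time: 29.98
position: [0.4214, 0.172, 0.0369]
tool_rot: [0.785, 0.619, 0.0, 0.0]
ft_force: [0.2, 0.2, 5.8]
grip_width: 0.0099
grip_force: 20.0
time: 30.9
position: [0.4206, 0.172, 0.3068]
tool_rot: [0.785, 0.619, 0.0, 0.0]
ft_force: [0.1, 0.4, -1.7]
grip_width: 0.0096
grip_force: 20.0
[0.4206 0.172  0.3068] (np.float64(0.5331722035497602), np.float64(0.004330796655267485), np.float64(0.09082794189453125), np.float32(0.10844052))
30.95 [0.4196 0.1718 0.3053]
0 40 [0.5427 0.0874 0.2066] [-0.1772, 0.4659, 0.3278, -0.1831] 9.2
0 0 [0.5427 0.0874 0.1666] [-0.177, 0.4662, 0.4612, -0.1831] 9.2
8 0 [0.5472 0.0839 0.1627] [-0.1846, 0.4833, 0.4741, -0.1831] 9.2
16 0 [0.5512 0.0809 0.1581] [-0.1914, 0.4986, 0.4895, -0.1831] 9.2
25 0 [0.555  0.078  0.1521] [-0.1979, 0.5133, 0.5094, -0.1831] 9.2
```

```bash
cat > tr.py <<'E'
import sys; from g import row; from h import *
tray=(.606,.0386,2.4835); hp,zo,s=42.,36.8,18.
u=np.array([np.cos(tray[2]),np.sin(tray[2]),0])
Rg=world('tray',tray,[[124.5,0,28]])[0]; o=robot.get_obs(); ang=tray[2]-np.pi/2
print(round(float(o['time']),2),np.round(o['position'],4))
W={}
for th in(0,7,14,21,27):
    t=np.radians(th); W['r%d'%th]=Rg-u*(s*np.cos(t)+hp*np.sin(t))/1000+[0,0,(hp*np.cos(t)-s*np.sin(t))/1000]
W['hov']=W['r0']+[0,0,.04]
for x,z in((106,38),(88.5,38),(88.5,20),(88.5,8),(88.5,0)): W['t%g,%g'%(x,z)]=world('tray',tray,[[x,0,hp+z]])[0]
for k,p in W.items(): 
    if len(sys.argv)<2 or any(k.startswith(a) for a in sys.argv[1:]): q=p-[0,0,(hp-zo)/1000]; print(k,np.round(q,4),*row(o,*q,ang))
E
python3 tr.py
```

```text
30.95 [0.4196 0.1718 0.3053]
r0 [0.5403 0.0894 0.1968] [-0.1725, 0.4566, 0.3606, -0.1828] 9.2
r7 [0.5443 0.0863 0.1943] [-0.1793, 0.4718, 0.3689, -0.1828] 9.2
r14 [0.5479 0.0835 0.1912] [-0.1857, 0.4859, 0.3792, -0.1828] 9.2
r21 [0.5513 0.0809 0.1876] [-0.1914, 0.4988, 0.3913, -0.1828] 9.2
r27 [0.5539 0.0789 0.184 ] [-0.1958, 0.5087, 0.4029, -0.1828] 9.2
hov [0.5403 0.0894 0.2368] [-0.1727, 0.4562, 0.2272, -0.1828] 9.2
t106,38 [0.5567 0.0767 0.1941] [-0.2008, 0.5197, 0.3694, -0.1828] 9.2
t88.5,38 [0.5693 0.067  0.1867] [-0.2225, 0.568, 0.3939, -0.1828] 9.2
t88.5,20 [0.5633 0.0716 0.1704] [-0.212, 0.545, 0.4484, -0.1828] 9.2
t88.5,8 [0.5593 0.0747 0.1595] [-0.2051, 0.5297, 0.4847, -0.1828] 9.2
t88.5,0 [0.5566 0.0768 0.1523] [-0.2004, 0.5194, 0.5088, -0.1828] 9.2
```

```bash
python3 -m handwheel '[[-0.172,0.456,0,-0.183],[-0.172,0.456,0,-0.183],[-0.172,0.456,0,-0.183],[-0.172,0.456,0,-0.183],[-0.172,0.456,0,-0.183],[-0.172,0.456,0,-0.183],[-0.172,0.456,0,-0.183],[-0.172,0.456,0.1,-0.183],[-0.172,0.456,0.2,-0.183],[-0.172,0.456,0.225,-0.183],[-0.172,0.456,0.225,-0.183],[-0.172,0.456,0.225,-0.183],[-0.172,0.456,0.225,-0.183]]' - 16; python3 tr.py r
```

```text
time: 32.03
position: [0.5419, 0.0898, 0.2383]
tool_rot: [0.323, 0.946, -0.0, -0.001]
ft_force: [-0.1, 0.5, -0.9]
grip_width: 0.0097
grip_force: 16.0
32.03 [0.5419 0.0898 0.2383]
r0 [0.5403 0.0894 0.1968] [0.0032, -0.0043, 0.1382, 0.0] 1.0
r7 [0.5443 0.0863 0.1943] [-0.0135, -0.0043, 0.1466, 0.0] 1.1
r14 [0.5479 0.0835 0.1912] [-0.0289, -0.0043, 0.1569, 0.0] 1.1
r21 [0.5513 0.0809 0.1876] [-0.0431, -0.0043, 0.169, 0.0] 1.3
r27 [0.5539 0.0789 0.184 ] [-0.0539, -0.0043, 0.1807, 0.0] 1.4
```

```bash
python3 -m handwheel '[[0.003,-0.004,0.06,0],[0.003,-0.004,0.1,0],[0.003,-0.004,0.125,0],[0.003,-0.004,0.138,0],[-0.005,-0.004,0.142,0],[-0.0135,-0.004,0.147,0],[-0.021,-0.004,0.152,0],[-0.029,-0.004,0.157,0],[-0.036,-0.004,0.163,0],[-0.043,-0.004,0.169,0],[-0.049,-0.004,0.175,0],[-0.054,-0.004,0.181,0],[-0.054,-0.004,0.181,0],[-0.054,-0.004,0.181,0],[-0.054,-0.004,0.181,0]]' - 12; python3 tr.py r27 t; python3 - <<'E'
from tilt import *
o=robot.get_obs(); c=wristcam()
for h in((18,35),(14,40)): print(tilt(c,o,'dish_triple',h,36.8,hp=42), tilt(c,o,'dish_triple',h,36.8,hp=42,dyaw=np.pi))
E
```

```text
time: 33.28
position: [0.555, 0.0786, 0.1847]
tool_rot: [0.323, 0.947, -0.0, 0.001]
ft_force: [2.3, -1.4, 0.3]
grip_width: 0.01
grip_force: 12.0
33.28 [0.555  0.0786 0.1847]
r27 [0.5539 0.0789 0.184 ] [0.0035, -0.0014, 0.0023, 0.0002] 0.0
t106,38 [0.5567 0.0767 0.1941] [-0.0087, -0.0014, -0.0313, 0.0002] 0.2
t88.5,38 [0.5693 0.067  0.1867] [-0.0615, -0.0015, -0.0065, 0.0002] 0.4
t88.5,20 [0.5633 0.0716 0.1704] [-0.036, -0.0015, 0.0478, 0.0002] 0.4
t88.5,8 [0.5593 0.0747 0.1595] [-0.019, -0.0015, 0.0841, 0.0002] 0.6
t88.5,0 [0.5566 0.0768 0.1523] [-0.0077, -0.0015, 0.1082, 0.0002] 0.8
(np.float64(24.32751777881645), np.float64(0.6642040663864569), np.float64(0.007077336311340332), np.float32(0.4868303)) (np.float64(-23.766147460027042), np.float64(-0.4062176378211061), np.float64(0.006786465644836426), np.float32(0.4868303))
(np.float64(24.32751777881645), np.float64(0.6642040663864569), np.float64(0.007077336311340332), np.float32(0.4868303)) (np.float64(-23.766147460027042), np.float64(-0.4062176378211061), np.float64(0.006786465644836426), np.float32(0.4868303))
```

```bash
python3 -m handwheel '[[-0.009,-0.0015,-0.031,0],[-0.03,-0.0015,-0.025,0],[-0.05,-0.0015,-0.012,0],[-0.0615,-0.0015,-0.0065,0],[-0.0615,-0.0015,-0.0065,0],[-0.05,-0.0015,0.02,0],[-0.036,-0.0015,0.048,0],[-0.028,-0.0015,0.065,0],[-0.019,-0.0015,0.084,0],[-0.019,-0.0015,0.084,0],[-0.019,-0.0015,0.084,0],[-0.019,-0.0015,0.084,0]]' - 15; python3 tr.py t88.5
```

```text
time: 34.33
position: [0.5585, 0.0752, 0.1596]
tool_rot: [0.323, 0.947, 0.0, 0.0]
ft_force: [-0.0, -0.1, -1.9]
grip_width: 0.0102
grip_force: 15.0
34.33 [0.5585 0.0752 0.1596]
t88.5,38 [0.5693 0.067  0.1867] [-0.0452, 0.0002, -0.0905, 0.0002] 0.7
t88.5,20 [0.5633 0.0716 0.1704] [-0.0198, 0.0002, -0.0361, 0.0002] 0.3
t88.5,8 [0.5593 0.0747 0.1595] [-0.0029, 0.0002, 0.0001, 0.0002] 0.0
t88.5,0 [0.5566 0.0768 0.1523] [0.0084, 0.0002, 0.0243, 0.0002] 0.2
```

No contact yet; lower onto the floor and seat.

```bash
python3 -m handwheel '[[0.001,0,0.008,0],[0.004,0,0.015,0],[0.006,0,0.02,0],[0.008,0,0.024,0],[0.008,0,0.026,0],[0.008,0,0.028,0],[0.008,0,0.028,0],[0.008,0,0.028,0]]' - 6; python3 tr.py t88.5,0; python3 - <<'E'
from tilt import *
o=robot.get_obs(); c=wristcam(); print(tilt(c,o,'dish_triple',(18,35),36.8,hp=42))
E
```

```text
time: 35.0
position: [0.5572, 0.0761, 0.1515]
tool_rot: [0.323, 0.947, -0.0, 0.001]
ft_force: [1.3, -2.9, 2.3]
grip_width: 0.0103
grip_force: 6.0
35.0 [0.5572 0.0761 0.1515]
t88.5,0 [0.5566 0.0768 0.1523] [0.003, 0.0006, -0.0026, 0.0002] 0.0
(np.float64(-3.964878129520088), np.float64(-3.347890220557024), np.float64(0.08485883474349976), np.float32(0.12618876))
```

```bash
python3 -m handwheel '[[0,0,0.004,0],[0,0,0.004,0],[0,0,0.004,0]]' - 4; python3 -m handwheel '[[0,0,0,0],[0,0,0,0],[0,0,0,0],[0,0,-0.05,0],[0,0,-0.15,0],[0,0,-0.4,0],[0,0,-0.6,0],[0.2,-0.2,-0.6,0],[0.5,-0.4,-0.6,0],[0.5,-0.4,-0.6,0],[0.5,-0.4,-0.6,0],[0.5,-0.4,-0.6,0],[0.5,-0.4,-0.6,0]]' 38; python3 - <<'E'
from chk import *
t=(.606,.0386,2.4835)
top=vision.camera('top'); sc=vision.camera('scene'); w=wristcam()
for n,c,r in(('top',top,400),('sc',sc,400),('w',w,205)):
    hsv=cv2.cvtColor(c['frame'],cv2.COLOR_RGB2HSV); h=hsv[...,0]; h[h>170]=0; c['frame']=cv2.cvtColor(hsv,cv2.COLOR_HSV2RGB)
    for k,d,hue,p,y in(('s','dish_short_l',(45,80),(-92,-30),-np.pi/2),('l','dish_long_l',(8,20),(27,-30),np.pi/2),('d','dish_double',(0,5),(-60,60),0),('t','dish_triple',(21,35),(88,0),np.pi/2)):
        try: print(n,k,*chk(c,d,hue,t,p,y,r))
        except Exception as e: print(n,k,e)
    cv2.imwrite(f'pics/end_{n}.png',c['frame'])
E
```

```text
time: 35.3
position: [0.557, 0.0764, 0.1502]
tool_rot: [0.323, 0.947, 0.0, 0.001]
ft_force: [0.7, -2.7, 4.4]
grip_width: 0.0098
grip_force: 4.0
time: 36.38
position: [0.3566, 0.0745, 0.3296]
tool_rot: [0.322, 0.947, -0.0, -0.003]
ft_force: [-1.0, -0.0, -1.4]
grip_width: 0.0332
grip_force: 0.0
top s [-88.3 -30.    1.9  39.4] 0.128 0.186
top l [ 22.9 -33.    0.7  35.4] 0.102 0.13
top d [-62.8  59.6   1.6  38.7] 0.049 0.131
top t [78.1 -0.1 -0.5  3.1] 0.075 0.144
sc s [-94.7 -11.9   6.2  34.7] 0.411 0.464
sc l [17.2 -8.4 -1.  17.4] 0.306 0.358
sc d [-69.8  95.4 -12.3  39.4] 0.484 0.568
sc t [77.4 30.6 -0.3  8.5] 0.184 0.316
w s [-92. -30.   0.  25.] nan nan
w l [ 27. -30.   0.  25.] 1.0 1.0
w d [-60.  60.   0.  25.] nan nan
w t [88.  0.  0. 25.] nan nanchk.py:17: RuntimeWarning: invalid value encountered in scalar divide
  f=lambda q:1-np.minimum(ren(q),m).sum()/np.maximum(ren(q),m).sum()
```

```bash
cat > tri.py <<'E'
from h import *
t=(.606,.0386,2.4835); top=vision.camera('top'); sc=vision.camera('scene')
r,t0=T('tray',t)
def ray(c,rc):
    u=cv2.undistortPoints(np.array([[rc[::-1]]],float),c['K'],np.array([c['k1'],0,0,0.]))[0,0]; C=c['cam_to_world']; d=C[:3,:3]@[u[0],u[1],1]; return C[:3,3],d/np.linalg.norm(d)
for k,p in(('short_l',(-92,-30)),('long_l',(27,-31)),('double',(-60,60)),('triple',(88,0))):
    e=world('tray',t,[[*p,47]]); L=[]
    for n,c in(('top',top),('scene',sc)):
        q=proj(c,e)[0]; d=vision.look_for(n,f'dish_{k}_tab'); d=sorted(d,key=lambda x:np.hypot(*(np.array(x['point'])[::-1]-q)))
        if d: print(k,n,'expect',q[::-1].round(1),'found',np.round(d[0]['point'],1),round(d[0]['conf'],2)); L.append(ray(c,d[0]['point']))
    if len(L)==2:
        A=sum(np.eye(3)-np.outer(d,d) for _,d in L); b=sum((np.eye(3)-np.outer(d,d))@o for o,d in L); X=np.linalg.solve(A,b)
        print('   tray coords',(r.inv().apply(X-t0)*1000).round(1))
for n,c in(('top',top),('scene',sc)):
  for k,p,y in(('dish_triple',(88,0),np.pi/2),('dish_long_l',(27,-31),np.pi/2)):
    h=cv2.cvtColor(c['frame'],cv2.COLOR_RGB2HSV); lo,hi=((23,35) if 'tri' in k else (8,20)); m=(h[...,0]>=lo)&(h[...,0]<=hi)&(h[...,1]>100)
    yy,xx=np.nonzero(m); q=proj(c,world('tray',t,[[*p,20]]))[0]; s=np.hypot(xx-q[0],yy-q[1])<60
    pts=np.c_[xx[s],yy[s]].astype(np.float32); rr=cv2.minAreaRect(pts); print(n,k,'mask box',cv2.boxPoints(rr).round(1).tolist(),int(s.sum()))
    b=M[k][0].copy(); rz=R.from_euler('z',y); ex=proj(c,world('tray',t,rz.apply(b)+[*p,0]))[4:]; print('   expected rim',ex.round(1).tolist())
E
python3 tri.py
```

```text
short_l top expect [133.6 299.8] found [147.8 296.8] 0.79
short_l scene expect [238.9 274.5] found [239.2 280.4] 0.61
   tray coords [-74.1 -11.3  19.4]
long_l top expect [154.6 277.3] found [157.1 281. ] 0.73
long_l scene expect [224.3 311.8] found [232. 310.] 0.68
   tray coords [  8.8 -23.8  20. ]
double top expect [155.7 314.9] found [162.6 316.4] 0.96
double scene expect [217.  286.6] found [223.6 287.5] 0.96
   tray coords [-70.1  73.1  13.6]
triple top expect [172.3 272.6] found [176.3 274.7] 0.9
triple scene expect [210.1 331.3] found [214.7 336.9] 0.89
   tray coords [88.5  8.3 23.3]
top dish_triple mask box [[245.0, 164.0], [275.29998779296875, 127.5999984741211], [317.79998779296875, 163.0], [287.5, 199.39999389648438]] 508
   expected rim [[245.0, 163.3], [256.6, 152.7], [287.7, 197.9], [298.5, 186.4]]
top dish_long_l mask box [[245.5, 164.5], [280.0, 130.0], [317.5, 167.5], [283.0, 202.0]] 1133
   expected rim [[257.3, 151.6], [268.4, 141.5], [299.2, 185.3], [309.6, 174.3]]
scene dish_triple mask box [[274.3999938964844, 219.8000030517578], [340.8999938964844, 195.60000610351562], [352.29998779296875, 227.10000610351562], [285.79998779296875, 251.1999969482422]] 505
   expected rim [[344.9, 229.6], [325.5, 237.1], [341.2, 194.8], [324.4, 201.7]]
scene dish_long_l mask box [[256.20001220703125, 262.20001220703125], [313.3999938964844, 162.60000610351562], [365.79998779296875, 192.6999969482422], [308.70001220703125, 292.29998779296875]] 1177
   expected rim [[323.8, 238.0], [304.9, 245.3], [323.0, 202.5], [306.6, 209.2]]
```

```bash
cat > y.py <<'E'
from h import *
t=(.606,.0386,2.4835); V=[]
for n in('top','scene'):
    c=vision.camera(n); f=c['frame'].astype(float)+1
    g=f[...,1]/f[...,0]; b=f[...,2]/f[...,0]
    m=((g>.68)&(g<1.0)&(b<.45)).astype(np.uint8)
    l=cv2.connectedComponents(m)[1]; q=np.round(proj(c,world('tray',t,[[88,30,3]]))[0]).astype(int); w=l[q[1]-5:q[1]+6,q[0]-5:q[0]+6]; w=w[w>0]
    k=np.bincount(w).argmax(); m=l==k; yy,xx=np.nonzero(m)
    hull=cv2.convexHull(np.c_[xx,yy].astype(np.int32)); im=np.zeros((400,640),np.float32); cv2.fillConvexPoly(im,hull,1)
    print(n,int(m.sum()),int(im.sum()),cv2.boxPoints(cv2.minAreaRect(hull)).round(1).tolist()); V.append((c,im))
rim=box(-88,88,-28,28,30,30.1); 
def ren(c,x,y,z,a,tb):
    r=R.from_euler('z',t[2])*R.from_euler('y',-np.radians(a))*R.from_euler('z',np.pi/2); o=world('tray',t,[[x,y,z]])[0]
    P=rim if not tb else np.r_[rim,tab]
    im=np.zeros((400*S,640*S),np.uint8); h=cv2.convexHull(((proj(c,r.apply(P/1000)+o)+.5)*S).astype(np.float32)); cv2.fillConvexPoly(im,np.round(h*16).astype(np.int32),1,shift=4)
    return cv2.resize(im.astype(np.float32),(640,400),interpolation=cv2.INTER_AREA)
iou=lambda a,b:np.minimum(a,b).sum()/np.maximum(a,b).sum()
for a in(0,10,18,25,32):
    for z in ((0,) if a==25 else (0,6,12)):
        best=max(((iou(ren(V[0][0],x,y,z,a,1),V[0][1])+iou(ren(V[1][0],x,y,z,a,1),V[1][1]),x,y) for x in range(76,97,2) for y in(-2,0,2)))
        print(a,z,np.round(best,3))
E
python3 y.py
```

```text
top 886 997 [[245.10000610351562, 165.10000610351562], [256.20001220703125, 151.1999969482422], [299.20001220703125, 185.5], [288.0, 199.39999389648438]]
scene 686 723 [[320.70001220703125, 198.10000610351562], [341.29998779296875, 195.89999389648438], [345.6000061035156, 234.8000030517578], [325.0, 237.10000610351562]]
0 0 [ 1.758 76.     2.   ]
0 6 [ 1.806 76.     0.   ]
0 12 [ 1.718 78.     0.   ]
10 0 [ 1.836 80.     0.   ]
10 6 [ 1.793 82.     0.   ]
10 12 [ 1.688 84.    -2.   ]
18 0 [ 1.821 84.     2.   ]
18 6 [ 1.75 86.    0.  ]
18 12 [ 1.649 88.     2.   ]
25 0 [ 1.777 86.     0.   ]
32 0 [ 1.707 92.     0.   ]
32 6 [ 1.646 94.     0.   ]
32 12 [ 1.561 96.     0.   ]
```

```bash
cat > cr.py <<'E'
from h import *
import itertools
t=(.606,.0386,2.4835); r,t0=T('tray',t); rays={}
def ray(c,u):
    v=cv2.undistortPoints(np.array([[u]],float),c['K'],np.array([c['k1'],0,0,0.]))[0,0]; C=c['cam_to_world']; d=C[:3,:3]@[v[0],v[1],1]; return C[:3,3],d/np.linalg.norm(d)
for n in('top','scene'):
    c=vision.camera(n); f=c['frame'][100:300,220:420]; f=cv2.resize(f,None,fx=4,fy=4,interpolation=cv2.INTER_CUBIC).astype(float)+1
    g=f[...,1]/f[...,0]; b=f[...,2]/f[...,0]; m=((g>.68)&(g<1.0)&(b<.5)).astype(np.uint8)
    m=cv2.morphologyEx(m,cv2.MORPH_OPEN,np.ones((5,5)))
    l=cv2.connectedComponents(m)[1]; q=(proj(c,world('tray',t,[[88,30,3]]))[0]-[220,100])*4; q=q.astype(int); w=l[q[1]-20:q[1]+21,q[0]-20:q[0]+21]; w=w[w>0]; m=l==np.bincount(w).argmax()
    yy,xx=np.nonzero(m); P=(np.c_[xx,yy]+.5)/4+[220,100]-.5
    E=proj(c,world('tray',t,[[x,y,30] for x in(60,116) for y in(-88,88)])); 
    # affine-normalise the expected quad to a square, pick extreme pixels along its diagonals
    A=np.c_[E,np.ones(4)]; Mx=np.linalg.lstsq(A,np.array([(-1,-1),(-1,1),(1,-1),(1,1)],float),rcond=None)[0]
    N=np.c_[P,np.ones(len(P))]@Mx
    for i,s in enumerate([(-1,-1),(-1,1),(1,-1),(1,1)]):
        k=np.argmax(N@np.array(s)); rays.setdefault(i,[]).append(ray(c,P[k])); print(n,i,'exp',E[i].round(1),'got',P[k].round(1))
for i,L in rays.items():
    A=sum(np.eye(3)-np.outer(d,d) for _,d in L); b=sum((np.eye(3)-np.outer(d,d))@o for o,d in L); print(i,(r.inv().apply(np.linalg.solve(A,b)-t0)*1000).round(1))
E
python3 cr.py
```

```text
top 0 exp [256.6 152.7] got [258.1 153.1]
top 1 exp [298.5 186.4] got [297.9 184.6]
top 2 exp [245.  163.3] got [245.4 164.6]
top 3 exp [287.7 197.9] got [286.6 198.4]
scene 0 exp [325.5 237.1] got [324.6 237.1]
scene 1 exp [324.4 201.7] got [323.4 202.9]
scene 2 exp [344.9 229.6] got [344.9 229.6]
scene 3 exp [341.2 194.8] got [341.1 196.1]
0 [ 56.6 -84.   28.1]
1 [56.8 82.5 30.8]
2 [116.1 -84.8  27.2]
3 [115.9  85.9  26.3]
```

```bash
python3 -c "
from rig import robot,job
import numpy as np
o=robot.get_obs(); print(o['time'],np.abs(o['joint_velocities']).max()); print(job.hand_in())"
```

```text
37.2333 0.0017065218076116175
the job is handed in; nothing more can be done
None
```

All four dishes are in the slanted tray and the job is handed in at 37.2 s of the 72 s: a picture showed the red, green and orange flat, and the yellow's rim corners measured flat to about 4 mm. The yellow was not viewed after placing because the picture limit was used up. The first grip on the green missed and nudged it a few millimetres on the table before I took it properly.

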